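# Tighten the recessed nut of a pump housing with the long socket key

## Robot

A 6-joint arm with a two-finger parallel gripper is mounted at the origin on the work surface. World frame = base frame: x ahead of the robot, y to its left, z up, the work surface at z = 0. Lengths are in m, angles in rad, forces in N, time in s.
With the tool pointing down it reaches from about 0.375 to 0.75 m from the base axis. Payload 9 kg.
Tool frame: the origin (TCP) lies between the finger pads; the fingertips stand 22 mm ahead of it and the grasp point (between the pads) lies 3 mm ahead of it (r.tip_extent is the distance from the TCP to the fingertips, in m); z points along the fingers, y is the direction in which the jaws open and shut (so a half turn about z gives the same grasp; the last joint's range is limited). The gripper opens to 85 mm and grips with 20 to 120 N. Pads are 22 mm wide; open, the fingers measure 114 mm over their backs; the gripper's body (76 mm by 85 mm) begins 54 mm behind the grasp point. The pads swing forward as they close: fully open they stand 13 mm farther back than shut.
Start: joints at [1.09, 0.104, 0.097, 1.564, 0, 1.353], TCP at [0.156, 0.579, 0.253] pointing down, gripper open.
Joint ranges: [-2.99, 2.99], [-0.84, 1.86], [-1.1, 1.16], [-1.84, 2.11], [-1.51, 1.56], [-3.14, 3.14]. Speed limits (rad/s): [2.22, 2.22, 2.57, 3.14, 3.14, 3.14].

## Interface

Orientations are given as a unit quaternion [x, y, z, w].
In Python, from workcell import state, cams, job, r gives the robot as it stands.
- The arm moves only by the tool jog_arm, never from a script. Its arguments are lists of equal length, an entry for each row: "delta_pos": the shift along the tool's x, y, z in units of 2.5 cm (1.0 is 2.5 cm), a list of three; "delta_rot": the turn, a rotation vector about the tool's x, y, z in units of 0.12 rad (1.0 is 0.12 rad), a list of three; "fingers": the closure, from -1 (fully open) to 1 (shut). A call has 1 to 8 rows; each row shifts and turns the commanded pose from where the row before left it, along the tool's axes as they then stand; what a row does not reach is not made up. A row lasts 1/10 s, in which the tool goes at most 50 mm and 8.59 degrees, less where a joint would pass 70% of its speed; a pose out of reach is approached as far as the arm can. A call with a number of a shift or a turn outside -1 to 1 is refused whole. A call with a gripper value outside its range is refused whole. The fingers move at their own pace and stop on an object; the grip force is fixed at half the most. Time passes only in rows, so rows that do not move let the fingers close. It gives the time, the measured TCP pose, the force and the opening at its end, in the units of the state.
- state(): the state, without advancing time (a new reading comes with each control period).
- cams.camera(name): name is "side" or "top"; returns a dict with "frame" (480x640x3 uint8, red, green, blue), "depth" (480x640 float32, m along the optical axis (not along the pixel's ray), 0 where there is no reading), "fx", "fy", "cx", "cy" (pixels), "R" (3x3) and "t" (3): a world point X has camera coordinates R X + t. Camera axes: x right, y down, z forward; pixel columns grow to the right and rows downward; lengths in m; the calibration is good to about 2 mm. A picture is of the moment at which its call begins.
- job.finish_job(): hands the job in, once; it reports no verdict.
The state is a dict: "time": time; "joints": joint angles; "qd": joint speeds; "joint_torque": joint torques, N m; "tcp_pos": TCP position; "tool_rot": TCP orientation; "wrist_force": force on the tool from outside, world axes, zero at the start; "torque": the same for the moment, N m; "width": finger opening in m.
Only numpy, scipy, OpenCV 4.12 (cv2) and the standard library are available. Lean on these libraries where they do the work, as an engineer would, in place of code of your own. Each camera call takes 0.05 s, during which the arm holds its last target.

## Task

Take the red-handled socket key from its wooden stand, put it down the bore of the green pump housing fully onto the square brass nut at the bottom, feeling gently for the square without pressing hard, and turn the nut clockwise (seen from above) until it comes up firm, without forcing it further. Then draw the key out and stand it back upright, fully down in the stand it came from, and let go; leave the blue-handled key and everything else on the bench alone.

Things in the scene. Friction and masses are not known exactly. Their poses are not given: they have to be found in the camera images.
- key_handle (a point): Red-handled socket key, steel, 165 mm tall, about 0.32 kg, upright in its stand. This point: centre of its flat red wing handle, on the key's axis, 150 mm above the key's lower end. Handle 64 mm long along this frame's x, 18 mm thick along y, 30 mm high along z (key axis, up); shank below it 14 mm thick. Grip it across its thickness, firmly (60 N or more).
- key_mouth (a point): Centre of the key's lower end (mouth of its socket); axes as key_handle. Socket 34 mm high, 30 x 30 mm square outside (42 mm over the corners), open below: square hole 22 x 22 mm, 24 mm deep, its sides square to x and y. Lowered on the nut with the squares unmatched it stops about 16 to 18 mm above bore_floor; fully on, it rests on bore_floor.
- housing: Green cast pump housing, bolted down: square flange 120 x 120 mm, 22 mm high, with an upright round barrel 76 mm outside diameter on its middle, top at 100 mm. Origin at the centre of its underside, z up.
- bore_mouth (a point): Centre of the mouth of the round vertical bore in the housing, at its top rim, 100 mm above the bench; the bore is 50 mm in diameter and 78 mm deep.
- bore_floor (a point): Centre of the flat floor of the bore, 22 mm above the bench. The brass nut stands here on the bore's axis: a square 20 x 20 mm, 18 mm high, top edge slightly bevelled. The angle of its square varies and is not measured: it must be found by feel, turning the key under a light push; the socket drops over it within about 6 degrees of a match.
- nut (a joint): Turn of the brass nut (rad) from its loosest position, growing clockwise seen from above. It starts between 0 and 0.2 and drags with about 0.2 N m; at 0.8 it is home and stops dead: 0.4 N m there is firm, over 0.6 N m is forcing it. It does not turn below 0.
- stand_floor (a point): The wooden stand of the red-handled key, fixed: block 74 x 74 x 50 mm with a round upright well 50 mm in diameter and 42 mm deep. This point is the centre of the well's floor, 8 mm above the bench; the key's lower end stands on it.
- spare_handle (a point): The other socket key, the wrong size, blue handle, same shape and height, in a second wooden stand like the first (the two stands may be either way round); leave it. This point is the centre of its handle, 158 mm above the bench.
- jar_mid (a point): Bystander: red jar with yellow lid, 56 mm across, 105 mm tall; this point is its centre.
- dropper_mid (a point): Bystander: small white bottle, 38 mm across, 85 mm tall; this point is its centre.
- gauge: Bystander: round dial gauge lying flat, 58 mm across, 16 mm high, with a stem; origin under its centre.
- driver: Bystander: screwdriver with an orange handle, lying on the bench.
- spanner: Bystander: steel spanner, lying on the bench.
Not all that is in view belongs to the job. What is shaped like the part that bears key_handle but white is not meant.

How it is judged:
On the way, in this order (a step that is already met when the one before it is completed fails the run):
1. the key's socket is fully down over the nut (horizontal distance between key_mouth and bore_floor below 0.004 m and z of key_mouth in the frame of bore_floor below 0.005 m), for 0.2 s.
2. the nut has been turned home with the key on it (all of step 1 and value of joint nut above 0.75 rad), for 0.1 s.
At the end, for the whole second after the job is handed in: The nut is home (within 0.07 rad of its stop) and the red-handled key stands upright (within 0.12 rad), at rest and released, fully down in its own stand (lower end within 6 mm of the well's floor and 8 mm of its middle) (value of joint nut above 0.73 rad and horizontal distance between key_mouth and stand_floor below 0.008 m and z of key_mouth in the frame of stand_floor below 0.006 m and angle between key_mouth's own z axis and vertical below 0.12 rad and linear speed of key below 0.02 m/s and contact force between key and the fingers below 0.1 N); the robot touches nothing.
It fails at once if the key is pressed or jammed hard against the nut before it is fully on (more than 70 N of contact) (contact force between key and nut above 70 N and z of key_mouth in the frame of bore_floor above 0.006 m).
It fails at once if the nut is forced past home (more than 150 N of contact, some 0.7 N m or more of turning) (contact force between key and nut above 150 N).
It fails at once if the key is pressed hard against the housing (more than 50 N) (contact force between key and housing above 50 N).
It fails at once if the robot bumps the housing (more than 10 N) (contact force between any of the fingers, the arm and housing above 10 N).
It fails at once if the other key or another thing on the bench is moved (more than 20 mm) (distance of any of spare_handle, jar_mid, dropper_mid, gauge, driver, spanner from where it was at the start of the episode above 0.02 m).
It also fails if it takes over 72 s, if anything falls off the work surface, if the arm or the gripper's body presses on something with over 40 N, if the wrist force passes 120 N, or if a joint passes its speed limit or range.

## Working session

There is one attempt and no reset: what is moved stays moved. The work goes in short steps, Python scripts to look and compute and a tool call to move; the robot and the scene stay as the last step left them, time stands still between calls to the robot, and variables do not carry over. Pictures are saved under pics/ and viewed, and the job is handed in when it is done.

Besides the shell and the picture viewer there is one more tool, called after "Emit:" as a command line: name --argument value ..., lists and objects as JSON in quotes. jog_arm: Moves the arm, as the interface text tells. Shifts and turns lie within -1 to 1; 1 stands for 2.5 cm of shift or 0.12 rad of turn. Its arguments: {"type":"object","properties":{"delta_pos":{"type":"array","items":{"type":"array","items":{"type":"number","minimum":-1,"maximum":1}}},"delta_rot":{"type":"array","items":{"type":"array","items":{"type":"number","minimum":-1,"maximum":1}}},"fingers":{"type":"array","items":{"type":"number"}}},"required":["delta_pos","delta_rot","fingers"]}

```bash
ls; mkdir -p pics; python3 - <<'E'
from workcell import state,cams,job,r
import cv2,numpy as np
s=state();print({k:np.round(v,3) for k,v in s.items()})
for n in("top","side"):
    c=cams.camera(n);cv2.imwrite(f"pics/{n}0.png",c["frame"][:,:,::-1])
    np.savez(f"{n}0.npz",**c);print(n,c["fx"],c["fy"],c["cx"],c["cy"],np.round(c["R"],4).tolist(),c["t"])
E
```

```text
pics
{'time': np.float64(0.0), 'joints': array([ 1.09 ,  0.105,  0.096,  1.564, -0.   ,  1.353]), 'qd': array([-0.002,  0.   , -0.001,  0.001, -0.002, -0.001]), 'joint_torque': array([ 0.0000e+00, -5.5693e+01,  5.0365e+01,  1.7000e-02, -0.0000e+00,
       -0.0000e+00]), 'tcp_pos': array([0.156, 0.579, 0.253]), 'tool_rot': array([ 0.131,  0.991, -0.001, -0.   ]), 'wrist_force': array([-0.315, -0.481, -0.457]), 'torque': array([ 0.038, -0.004, -0.007]), 'width': np.float64(0.085)}
top 509.77043756120827 509.77043756120827 323.8596379305844 238.23457776094511 [[0.009, -0.9996, -0.0258], [-0.9906, -0.0054, -0.1367], [0.1365, 0.0267, -0.9903]] [-0.02748665  0.58707694  1.24155275]
side 578.4636557776528 578.4636557776528 312.9850086960491 240.55373112552937 [[0.7382, -0.6746, -0.0075], [-0.3536, -0.3775, -0.8559], [0.5745, 0.6344, -0.5172]] [-0.47765644  0.27926632  0.9959966 ]
```

View pics/top0.png

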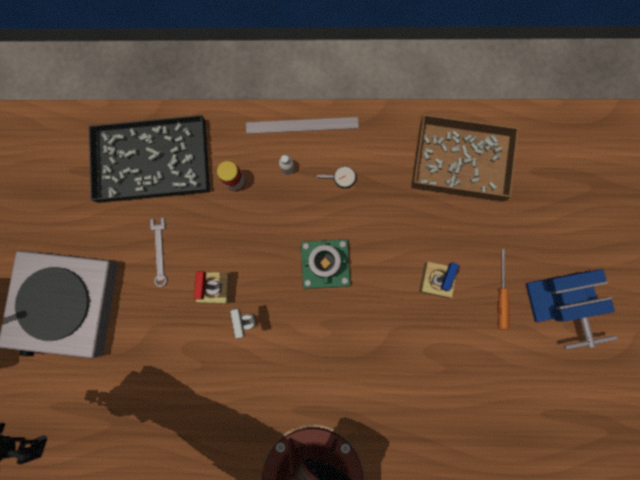

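View pics/side0.png

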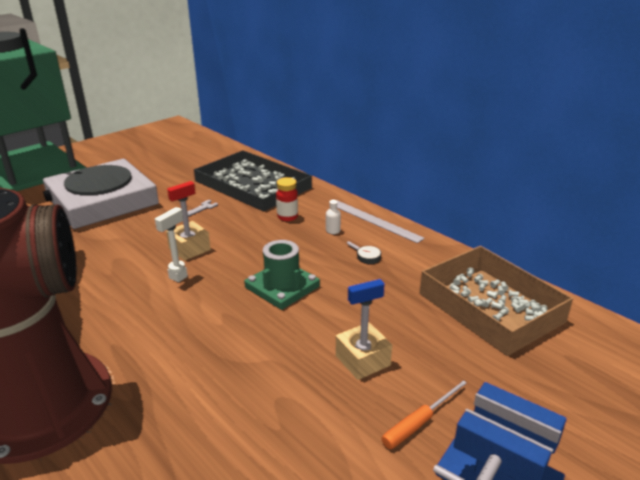

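```bash
python3 - <<'E'
import cv2
a=cv2.imread("pics/top0.png");b=cv2.imread("pics/side0.png")
x=cv2.resize(a[230:350,170:370],(800,480),interpolation=cv2.INTER_CUBIC)
cv2.imwrite("pics/c1.png",x)
cv2.imwrite("pics/c2.png",cv2.resize(a[232:292,290:360],(700,600),interpolation=cv2.INTER_CUBIC))
cv2.imwrite("pics/c3.png",cv2.resize(b[170:290,140:240],(500,600),interpolation=cv2.INTER_CUBIC))
E
```

```text
(no output)
```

View pics/c1.png

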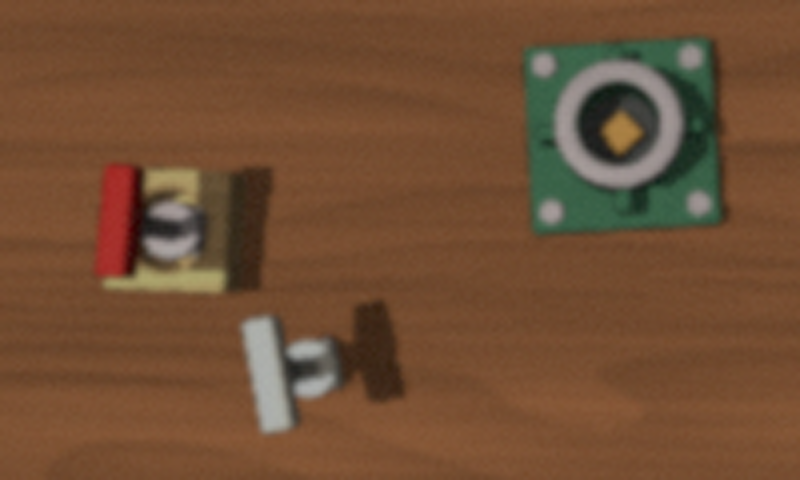

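View pics/c2.png

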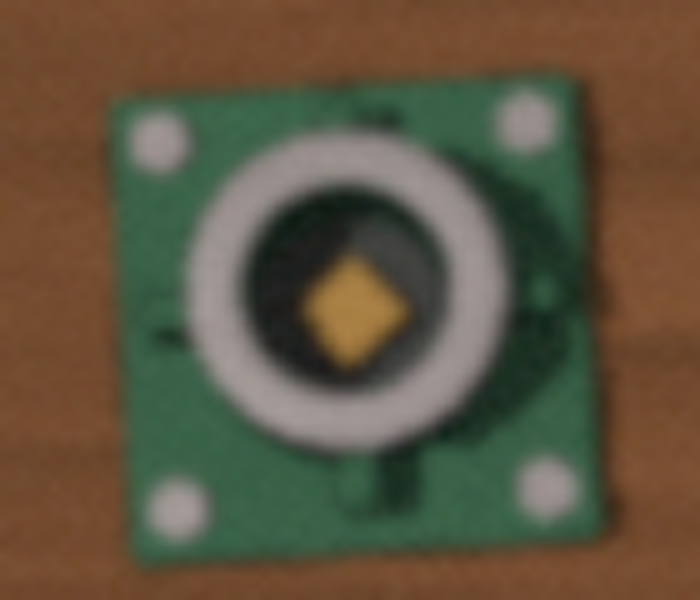

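View pics/c3.png

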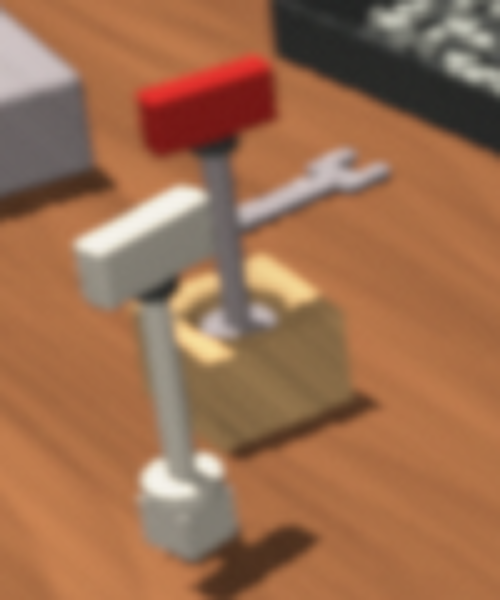

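```bash
cat > h.py <<'E'
import numpy as np,cv2
def load(n):
    return dict(np.load(n+".npz"))
def ray(c,uv,z):
    uv=np.atleast_2d(uv).astype(float)
    d=np.c_[(uv[:,0]-c["cx"])/c["fx"],(uv[:,1]-c["cy"])/c["fy"],np.ones(len(uv))]@c["R"]
    o=-c["R"].T@c["t"]
    return o+d*((z-o[2])/d[:,2])[:,None]
def proj(c,X):
    p=np.atleast_2d(X)@c["R"].T+c["t"];return np.c_[c["fx"]*p[:,0]/p[:,2]+c["cx"],c["fy"]*p[:,1]/p[:,2]+c["cy"]]
def pts(c,m):
    v,u=np.nonzero(m&(c["depth"]>0));d=c["depth"][v,u]
    p=np.c_[(u-c["cx"])/c["fx"]*d,(v-c["cy"])/c["fy"]*d,d]
    return (p-c["t"])@c["R"]
def box(m,u0,u1,v0,v1):
    o=np.zeros_like(m);o[v0:v1,u0:u1]=m[v0:v1,u0:u1];return o
E
python3 - <<'E'
from h import *
np.set_printoptions(precision=4,suppress=True)
for n,bx in(("top0",dict(red=(185,215,262,308),stand=(185,240,262,312),rim=(295,355,235,292),nut=(310,340,245,280),blue=(420,470,250,305),white=(225,265,300,345))),("side0",dict(red=(160,205,175,215),rim=(250,310,235,270),blue=(340,390,275,310),white=(150,190,205,235)))):
    c=load(n);h=cv2.cvtColor(c["frame"],cv2.COLOR_RGB2HSV).astype(int);H,S,V=h[...,0],h[...,1],h[...,2]
    M=dict(red=((H<6)|(H>172))&(S>150)&(V>60),blue=(H>105)&(H<130)&(S>120)&(V>50),white=(S<50)&(V>140),rim=(S<60)&(V>100),nut=(H>12)&(H<28)&(S>110)&(V>110),stand=(H>17)&(H<30)&(S>60)&(V>110))
    for k,b in bx.items():
        m=box(M[k],*b); P=pts(c,m)
        print(n,k,m.sum(),"pix c",np.argwhere(m).mean(0)[::-1],"z pct",np.percentile(P[:,2],[5,25,50,75,95]))
        if k in("red","blue","white"):
            z=0.173 if k!="white" else 0.165
            cnt=np.argwhere(m)[:,::-1]
            T=P[P[:,2]>np.percentile(P[:,2],90)-0.008]
            rect=cv2.minAreaRect((T[:,:2]*1000).astype(np.float32));print("  depth top rect mm",rect,"med z",np.median(T[:,2]))
            W=ray(c,cnt,z)
            print("  plane rect",cv2.minAreaRect((W[:,:2]*1000).astype(np.float32)))
        if k=="rim":
            mm=m.astype(np.uint8);cs,_=cv2.findContours(mm,cv2.RETR_CCOMP,cv2.CHAIN_APPROX_NONE)
            cs=sorted(cs,key=len)[-2:]
            for q in cs:
                W=ray(c,q[:,0],0.1);print("  ",len(q),cv2.fitEllipse((W[:,:2]*1000).astype(np.float32)))
        if k=="nut":
            W=ray(c,np.argwhere(m)[:,::-1],0.04);print("  ",cv2.minAreaRect((W[:,:2]*1000).astype(np.float32)),W.mean(0))
        if k=="stand":
            W=ray(c,np.argwhere(m)[:,::-1],0.05);print("  ",cv2.minAreaRect((W[:,:2]*1000).astype(np.float32)),W.mean(0))
E
```

```text
top0 red 239 pix c [198.7322 284.6192] z pct [0.1634 0.17   0.1718 0.1733 0.1748]
  depth top rect mm ((463.1485290527344, 254.10153198242188), (18.177661895751953, 61.13680648803711), 87.49213409423828) med z 0.17207482591341666
  plane rect ((462.9474792480469, 252.0957489013672), (19.452499389648438, 61.0821418762207), 86.87862396240234)
top0 stand 268 pix c [212.8097 290.4925] z pct [0.0046 0.0459 0.0484 0.0506 0.0532]
   ((462.65045166015625, 255.0875244140625), (74.01220703125, 72.1088638305664), 0.496273010969162) [0.454 0.25  0.05 ]
top0 rim 631 pix c [323.7686 261.1775] z pct [0.0202 0.0286 0.0977 0.1    0.1027]
   61 ((526.1787109375, -25.609304428100586), (52.10663604736328, 52.99138641357422), 50.82280349731445)
   90 ((526.0852661132812, -24.81524658203125), (74.53343963623047, 75.01368713378906), 163.23411560058594)
top0 nut 57 pix c [324.7193 262.4737] z pct [0.0354 0.0379 0.0392 0.0409 0.0428]
   ((526.1074829101562, -25.398107528686523), (17.731103897094727, 17.67920684814453), 45.41550827026367) [ 0.5262 -0.0259  0.04  ]
top0 blue 226 pix c [449.4159 276.177 ] z pct
[... 1267 characters left out ...]
939208984375)
side0 blue 588 pix c [365.5799 291.352 ] z pct [0.1486 0.1564 0.1658 0.1726 0.1745]
  depth top rect mm ((485.9413757324219, -310.6320495605469), (19.053955078125, 63.276100158691406), 69.6957015991211) med z 0.17257546925010073
  plane rect ((474.83148193359375, -324.3292236328125), (47.670326232910156, 73.5589599609375), 69.74415588378906)
side0 white 231 pix c [168.1688 218.2597] z pct [0.0412 0.1522 0.1624 0.1648 0.1663]
  depth top rect mm ((379.2453308105469, 162.73219299316406), (64.76177215576172, 17.81728172302246), 13.5603666305542) med z 0.16418047693152663
  plane rect ((367.88104248046875, 129.6839141845703), (115.08807373046875, 67.54022216796875), 52.60986328125)
```

Candidates: red wing handle in the light wooden stand at top (199,285) / side (181,191), which is the target. The others are a white lookalike with no stand (238,323)/(168,218), the blue key (449,276)/(366,291), and the red jar (230,175). The crops confirm the red key in its stand, and the nut's square sits at about 45°.

Emit:
jog_arm --delta_pos '[[0,0,0],[0,0,0],[-1,-0.95,0],[-1,-0.95,0],[-1,-0.95,0],[-1,-0.95,0],[-1,-0.95,0],[-1,-0.95,0]]' --delta_rot '[[0,0,-0.88],[0,0,-0.88],[0,0,0],[0,0,0],[0,0,0],[0,0,0],[0,0,0],[0,0,0]]' --fingers '[-1,-1,-1,-1,-1,-1,-1,-1]'

```text
time: 0.9
tcp_pos: [0.2989, 0.4282, 0.253]
tool_rot: [0.026, 1.0, -0.0, -0.0]
wrist_force: [0.3, 0.7, -0.9]
width: 0.0858
```

Emit:
jog_arm --delta_pos '[[-1,-0.95,0],[-1,-0.95,0],[-1,-0.95,0],[-1,-0.95,0],[-1,-0.95,0],[-1,-0.95,0],[0,0,0],[0,0,0]]' --delta_rot '[[0,0,0],[0,0,0],[0,0,0],[0,0,0],[0,0,0],[0,0,0],[0,0,0],[0,0,0]]' --fingers '[-1,-1,-1,-1,-1,-1,-1,-1]'

```text
time: 1.7
tcp_pos: [0.4408, 0.2789, 0.2529]
tool_rot: [0.027, 1.0, -0.0, -0.0]
wrist_force: [0.4, 0.1, 0.6]
width: 0.0857
```

```bash
cat >> h.py <<'E'
from scipy.spatial.transform import Rotation as Ro
def tgt(s,X):
    R=Ro.from_quat(s["tool_rot"]).as_matrix()
    return R.T@(np.array(X)-s["tcp_pos"])/0.025
def yaw(s):
    y=Ro.from_quat(s["tool_rot"]).as_matrix();return np.degrees(np.arctan2(y[1,1],y[0,1])),y[:,2]
def show(s):
    np.set_printoptions(precision=4,suppress=True)
    print("t",s["time"],"tcp",s["tcp_pos"],"yawY",yaw(s),"F",s["wrist_force"],"M",s["torque"],"w",s["width"],"j6",s["joints"][5])
E
python3 - <<'E'
from h import *
from workcell import state
s=state();show(s);print(tgt(s,[.463,.252,.161]))
E
```

```text
t 1.7 tcp [0.4408 0.2789 0.2529] yawY (np.float64(86.95068964581776), array([-0.001,  0.   , -1.   ])) F [0.4297 0.1206 0.6066] M [ 0.0409 -0.0035  0.0269] w 0.08568673636609206 j6 0.365977132711815
[-0.9463 -1.0253  3.6749]
```

Emit:
jog_arm --delta_pos '[[-0.95,-1,0],[0,0,0.7],[0,0,0.75],[0,0,0.75],[0,0,0.75],[0,0,0.7],[0,0,0],[0,0,0]]' --delta_rot '[[0,0,0],[0,0,0],[0,0,0],[0,0,0],[0,0,0],[0,0,0],[0,0,0],[0,0,0]]' --fingers '[-1,-1,-1,-1,-1,-1,-1,-1]'

```text
time: 2.5
tcp_pos: [0.4626, 0.2538, 0.1624]
tool_rot: [0.025, 1.0, 0.0, -0.0]
wrist_force: [-0.3, 0.6, 0.9]
width: 0.0854
```

```bash
python3 - <<'E'
from h import *
from workcell import state,cams
s=state();show(s);print(tgt(s,[.463,.252,.161]))
o=[]
for n in("top","side"):
    c=cams.camera(n);f=c["frame"][:,:,::-1].copy();np.savez(n+"1.npz",**c)
    u,v=proj(c,[.463,.252,.16])[0].astype(int);o.append(cv2.resize(f[v-50:v+50,max(u-60,0):max(u-60,0)+120],(480,400),interpolation=cv2.INTER_CUBIC))
cv2.imwrite("pics/g1.png",cv2.resize(np.hstack(o),(800,333)))
E
```

```text
t 2.5 tcp [0.4626 0.2538 0.1624] yawY (np.float64(87.11178319616295), array([-0.0003,  0.0001, -1.    ])) F [-0.2836  0.64    0.9432] M [-0.0093 -0.0757  0.0131] w 0.08540532456649126 j6 0.30401554786342466
[-0.0205 -0.0722  0.0561]
```

View pics/g1.png

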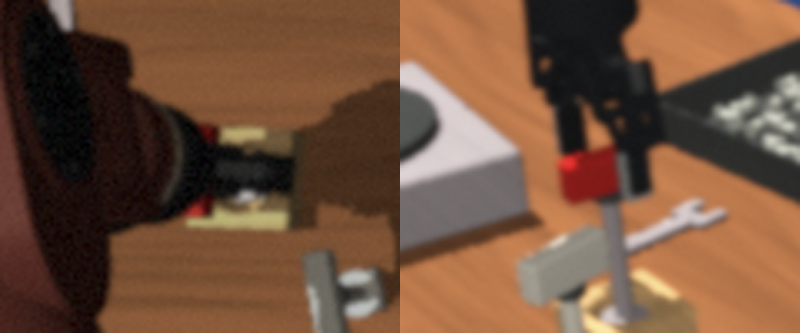

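The fingers straddle the red handle with its stand visible below (side view, handle about (590,175) in the crop). Closing now.

Emit:
jog_arm --delta_pos '[[0,-0.06,0.05],[0,0,0],[0,0,0],[0,0,0],[0,0,0],[0,0,0],[0,0,0],[0,0,0]]' --delta_rot '[[0,0,0],[0,0,0],[0,0,0],[0,0,0],[0,0,0],[0,0,0],[0,0,0],[0,0,0]]' --fingers '[1,1,1,1,1,1,1,1]'

```text
time: 3.4
tcp_pos: [0.4634, 0.2517, 0.1613]
tool_rot: [0.026, 1.0, 0.0, 0.0]
wrist_force: [-0.3, 0.0, 5.1]
width: 0.0196
```

```bash
python3 - <<'E'
from h import *
from workcell import state,cams
s=state();show(s)
E
```

```text
t 3.4 tcp [0.4634 0.2517 0.1613] yawY (np.float64(87.04288936980029), array([ 0.0009,  0.0003, -1.    ])) F [-0.2703  0.0023  5.1366] M [-0.0002  0.0076  0.0063] w 0.019605463505254047 j6 0.3009001984321153
```

Emit:
jog_arm --delta_pos '[[0,0,0],[0,0,0],[0,0,-0.4],[0,0,-0.8],[0,0,-0.9],[0,0,-0.9],[0,0,-0.9],[0,0,-0.8]]' --delta_rot '[[0,0,0],[0,0,0],[0,0,0],[0,0,0],[0,0,0],[0,0,0],[0,0,0],[0,0,0]]' --fingers '[1,1,1,1,1,1,1,1]'

```text
time: 4.2
tcp_pos: [0.4628, 0.2515, 0.2792]
tool_rot: [0.026, 1.0, -0.0, -0.0]
wrist_force: [0.7, 0.9, -4.0]
width: 0.0195
```

```bash
python3 - <<'E'
from h import *
from workcell import state,cams
s=state();show(s);print(tgt(s,[.526,-.026,.283]))
o=[]
for n in("top","side"):
    c=cams.camera(n);f=c["frame"][:,:,::-1].copy();np.savez(n+"2.npz",**c)
    u,v=proj(c,[.463,.252,.2])[0].astype(int);o.append(cv2.resize(f[max(v-90,0):max(v-90,0)+180,max(u-90,0):max(u-90,0)+180],(400,400),interpolation=cv2.INTER_CUBIC))
cv2.imwrite("pics/g2.png",np.hstack(o))
E
```

```text
t 4.2 tcp [0.4628 0.2515 0.2792] yawY (np.float64(87.04174828228135), array([-0.0008, -0.0002, -1.    ])) F [ 0.7112  0.8795 -4.0154] M [-0.0043 -0.0603 -0.0058] w 0.019545460857629197 j6 0.3008674276326421
[ -3.0986 -10.9559  -0.1515]
```

View pics/g2.png

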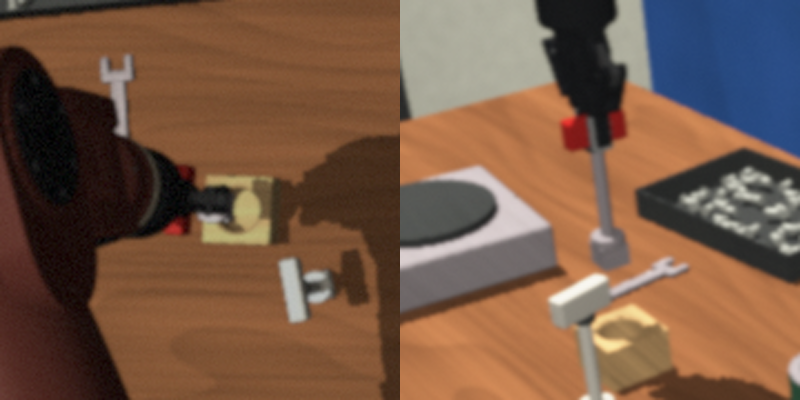

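The key is lifted and hangs straight, and the empty stand well is visible. Measuring the stand well and nut angle while I carry the key across.

```bash
python3 - <<'E'
from h import *
np.set_printoptions(precision=4,suppress=True)
c=load("top0");k=8
f=c["frame"][245:280,305:345].astype(np.float32)
up=cv2.resize(f,None,fx=k,fy=k,interpolation=cv2.INTER_CUBIC)
y=up[...,0]-up[...,2]   # R-B
for th in(40,55,70):
    m=(y>th).astype(np.uint8);cs,_=cv2.findContours(m,cv2.RETR_EXTERNAL,cv2.CHAIN_APPROX_NONE);q=max(cs,key=cv2.contourArea)[:,0].astype(float)
    uv=(q+.5)/k-.5+[305,245];W=(ray(c,uv,.04)[:,:2]*1000)
    mo=cv2.moments(W.astype(np.float32));ctr=np.array([mo["m10"],mo["m01"]])/mo["m00"]
    d=W-ctr;a=np.arctan2(d[:,1],d[:,0]);rr=np.hypot(*d.T)
    # 4-fold harmonic of radius => corner direction
    o=np.argsort(a);w=np.gradient(np.unwrap(a[o]));ph=np.angle(np.sum(w*rr[o]*np.exp(4j*a[o])))/4
    print(th,"ctr",ctr,"rect",cv2.minAreaRect(W.astype(np.float32)),"corner dir",np.degrees(ph))
c=load("side0")
h=cv2.cvtColor(c["frame"],cv2.COLOR_RGB2HSV).astype(int)
for n in("top2","side2"):
    c=load(n);h=cv2.cvtColor(c["frame"],cv2.COLOR_RGB2HSV).astype(int);H,S,V=h[...,0],h[...,1],h[...,2]
    p=proj(c,[.463,.252,.05])[0];print(n,p)
    m=(H>15)&(H<32)&(S>50)&(V>110);u,v=p.astype(int);m=box(m,u-32,u+32,v-32,v+32)
    P=pts(c,m);T=P[abs(P[:,2]-.05)<.008]
    print(m.sum(),"depth top rect",cv2.minAreaRect((T[:,:2]*1000).astype(np.float32)))
    b=c["frame"][v-45:v+45,u-45:u+45,::-1];cv2.imwrite(f"pics/s_{n}.png",cv2.resize(b,(400,400),interpolation=cv2.INTER_CUBIC))
a=np.hstack([cv2.imread("pics/s_top2.png"),cv2.imread("pics/s_side2.png")]);cv2.imwrite("pics/s2.png",a)
E
```

```text
40 ctr [525.6249 -26.3556] rect ((525.5182495117188, -25.852039337158203), (22.648820877075195, 23.042890548706055), 43.8144416809082) corner dir -2.9468013301256897
55 ctr [525.5638 -26.4175] rect ((525.5601806640625, -25.917022705078125), (20.87807846069336, 21.07782745361328), 43.811222076416016) corner dir -3.5145586078367326
70 ctr [525.5891 -26.4516] rect ((525.5545043945312, -25.969470977783203), (18.82802963256836, 19.37727165222168), 43.05136489868164) corner dir -4.099776427011427
top2 [212.1593 286.8047]
623 depth top rect ((461.8299865722656, 254.55967712402344), (74.54679870605469, 73.9012451171875), 88.07339477539062)
side2 [186.085  231.2872]
1049 depth top rect ((464.22039794921875, 251.48858642578125), (82.92111206054688, 76.4466552734375), 86.98487854003906)
```

View pics/s2.png

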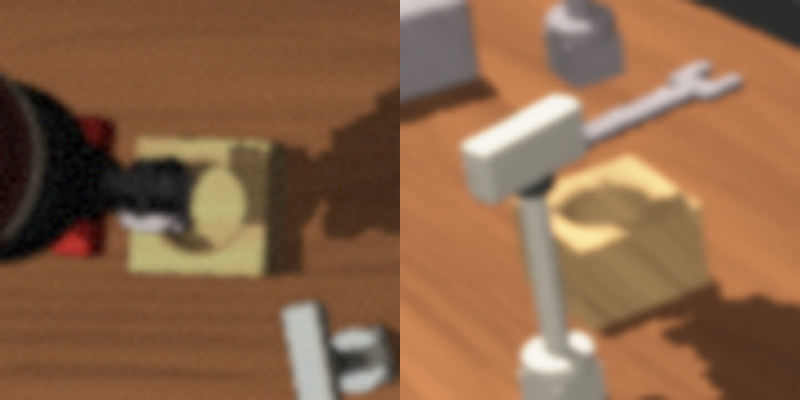

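Emit:
jog_arm --delta_pos '[[-0.28,-1,0],[-0.28,-1,0],[-0.28,-1,0],[-0.28,-1,0],[-0.28,-1,0],[-0.28,-1,0],[-0.28,-1,0],[-0.28,-1,0]]' --delta_rot '[[0,0,0],[0,0,0],[0,0,0],[0,0,0],[0,0,0],[0,0,0],[0,0,0],[0,0,0]]' --fingers '[1,1,1,1,1,1,1,1]'

```text
time: 5.1
tcp_pos: [0.5083, 0.048, 0.2767]
tool_rot: [0.026, 1.0, 0.0, -0.001]
wrist_force: [1.5, 1.0, -3.5]
width: 0.0192
```

Emit:
jog_arm --delta_pos '[[-0.28,-1,0],[-0.28,-1,0],[-0.28,-0.9,-0.2],[0,0,0],[0,0,0]]' --delta_rot '[[0,0,0],[0,0,0],[0,0,0],[0,0,0],[0,0,0]]' --fingers '[1,1,1,1,1]'

```text
time: 5.6
tcp_pos: [0.5255, -0.0246, 0.282]
tool_rot: [0.026, 1.0, 0.0, -0.001]
wrist_force: [0.0, 0.6, -4.2]
width: 0.0189
```

Emit:
jog_arm --delta_pos '[[0,0,0],[0,0,0],[0,0,0],[0,0,0],[0,0,0],[0,0,0],[0,0,0],[0,0,0]]' --delta_rot '[[0,0,-1],[0,0,-1],[0,0,-1],[0,0,-1],[0,0,-1],[0,0,-1],[0,0,-1],[0,0,0]]' --fingers '[1,1,1,1,1,1,1,1]'

```text
time: 6.4
tcp_pos: [0.5255, -0.0234, 0.2826]
tool_rot: [-0.385, 0.923, 0.0, -0.0]
wrist_force: [1.1, 0.4, -2.7]
width: 0.0192
```

```bash
python3 - <<'E'
from h import *
from workcell import state,cams
s=state();show(s);print(tgt(s,[.5262,-.0262,.283]))
for n in("top","side"):
    c=cams.camera(n);f=c["frame"][:,:,::-1].copy();np.savez(n+"3.npz",**c)
    u,v=proj(c,[.526,-.026,.15])[0].astype(int);cv2.imwrite(f"pics/k_{n}.png",cv2.resize(f[max(v-70,0):max(v-70,0)+140,u-70:u+70],(400,400),interpolation=cv2.INTER_CUBIC))
cv2.imwrite("pics/k3.png",np.hstack([cv2.imread("pics/k_top.png"),cv2.imread("pics/k_side.png")]))
E
```

```text
t 6.4 tcp [ 0.5255 -0.0234  0.2826] yawY (np.float64(135.33656365554418), array([-0.0011,  0.0006, -1.    ])) F [ 1.1138  0.351  -2.6976] M [0.0035 0.0311 0.0445] w 0.01917835844719822 j6 -1.0849117684493745
[ 0.0599 -0.0966 -0.0179]
```

View pics/k3.png

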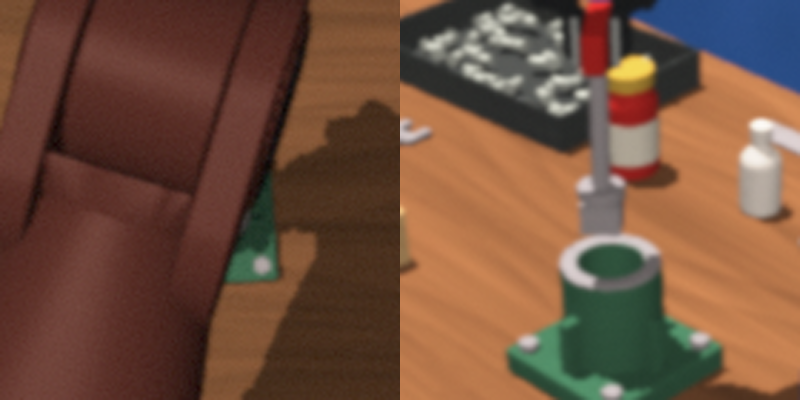

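```bash
python3 - <<'E'
from h import *
np.set_printoptions(precision=2,suppress=True)
c=load("side3");g=c["frame"].astype(float)
p=lambda z:proj(c,[.5255,-.0234,z])[0]
for z in (.27,.25,.23,.21,.19,.155,.145,.137,.1292): print(z,p(z))
u,v=p(.2)
# horizontal profiles: steel pixels (low saturation vs background)
h=cv2.cvtColor(c["frame"],cv2.COLOR_RGB2HSV).astype(int)
for z in (.225,.215,.205,.195,.185,.175,.157,.15,.145,.14):
    uu,vv=p(z);vv=int(round(vv));row=h[vv,int(uu)-18:int(uu)+18]
    m=np.nonzero(row[:,1]<70)[0]+int(uu)-18
    print(z,vv,"pred %.1f"%uu,"obs",m.min() if len(m) else None,m.max() if len(m) else None, m.mean() if len(m) else None)
P=proj(c,[[.526,-.026,.1],[.5272,-.0288,.1]]);print("rim pred",P)
mm=box((h[...,1]<60)&(h[...,2]>100),250,310,235,275)
cs,_=cv2.findContours(mm.astype(np.uint8),cv2.RETR_CCOMP,cv2.CHAIN_APPROX_NONE)
for q in sorted(cs,key=len)[-2:]: print(len(q),cv2.fitEllipse(q))
E
```

```text
0.27 [274.55 175.4 ]
0.25 [274.97 184.56]
0.23 [275.38 193.57]
0.21 [275.78 202.41]
0.19 [276.18 211.1 ]
0.155 [276.86 225.95]
0.145 [277.05 230.11]
0.137 [277.2  233.41]
0.1292 [277.35 236.61]
0.225 196 pred 275.5 obs 257 278 267.5
0.215 200 pred 275.7 obs 257 279 268.0
0.205 205 pred 275.9 obs 257 292 274.5
0.195 209 pred 276.1 obs 261 293 278.88461538461536
0.185 213 pred 276.3 obs 274 293 283.5
0.175 218 pred 276.5 obs 274 279 276.5
0.157 225 pred 276.8 obs 269 284 276.5
0.15 228 pred 277.0 obs 270 284 277.0
0.145 230 pred 277.1 obs 270 284 277.0
0.14 232 pred 277.1 obs 270 284 277.0
rim pred [[278.85 248.79]
 [280.12 249.09]]
55 ((281.33740234375, 249.97140502929688), (13.814209938049316, 23.808807373046875), 94.6960678100586)
92 ((279.1009216308594, 247.64259338378906), (23.544090270996094, 32.93330764770508), 89.52484893798828)
```

```bash
python3 - <<'E'
from h import *
np.set_printoptions(precision=2,suppress=True)
c=load("side0");g=c["frame"].astype(float)
# edges of rim/barrel: use gradient of wood-ness R-G  (wood R>G ; green/grey not)
d=g[...,0]-g[...,1]
for v in range(243,272,2):
    r=d[v,245:318];lo=(r[:8].mean());hi=np.median(r[25:45])
    th=(np.median(d[v,245:255])+0)/2
    b=r<th
    i=np.nonzero(b)[0]
    if len(i)==0: continue
    a=i[0];z=i[-1]
    L=a-1+(r[a-1]-th)/(r[a-1]-r[a]) if a>0 else a
    Rr=z+(th-r[z])/(r[z+1]-r[z]) if z+1<len(r) else z
    print(v,"L %.2f R %.2f mid %.2f w %.2f"%(245+L,245+Rr,245+(L+Rr)/2,Rr-L), np.round(r[:]).astype(int)[::6])
for zz in(.1,.09,.08,.07,.05): print(zz,proj(c,[.526,-.026,zz])[0],proj(c,[.5262,-.0252,zz])[0])
E
```

```text
243 L 267.73 R 294.18 mid 280.95 w 26.45 [60 60 60 64 19  1 -7  2 20 63 64 58 59]
245 L 264.86 R 296.21 mid 280.54 w 31.36 [ 62  60  60  54   9 -23 -32 -25  10  61  64  61  60]
247 L 263.43 R 297.53 mid 280.48 w 34.10 [ 62  60  60  36  -4 -31 -32 -29   7  54  62  64  61]
249 L 262.65 R 298.01 mid 280.33 w 35.36 [ 63  61  60  25  -7 -30 -32 -30   6  50  61  63  62]
251 L 262.50 R 298.10 mid 280.30 w 35.60 [ 59  63  60  22  -3 -28 -32 -30  10  50  63  60  64]
253 L 262.30 R 298.31 mid 280.31 w 36.00 [ 60  64  60  15   9 -23 -30  -9  11  49  64  61  60]
255 L 262.49 R 298.63 mid 280.56 w 36.14 [63 61 63 18 12  4 -4 10  7 43 68 64 61]
257 L 262.71 R 298.77 mid 280.74 w 36.07 [ 64  60  64  24   5  11  10   9 -17  38  67  66  62]
259 L 263.07 R 298.88 mid 280.98 w 35.81 [ 66  61  63  34 -23  -6  -2 -15 -26  35  65  68  65]
261 L 263.10 R 298.80 mid 280.95 w 35.70 [ 66  63  61  36 -28 -30 -30 -30 -28  39  62  67  67]
263 L 263.14 R 298.70 mid 280.92 w 35.56 [ 64  65  61  37 -28 -32 -32 -30 -28  42  62  63  67]
265 L 263.22 R 298.90 mid 281.06 w 35.68 [ 63  65  62  39 -29 -31 -31 -30 -27  35  66  62  63]
267 L 263.29 R 299.64 mid 281.47 w 36.35 [ 63  63  63  40 -30 -31 -31 -31 -27  18  66  64  64]
269 L 262.14 R 302.98 mid 282.56 w 40.84 [ 63  63  64  10 -37 -31 -32 -30 -27 -30  58  67  64]
271 L 258.56 R 306.84 mid 282.70 w 48.28 [ 63  63  52 -43 -33 -31 -31 -30 -30 -31 -10  66  66]
0.1 [278.85 248.79] [278.68 248.61]
0.09 [279.03 252.76] [278.86 252.58]
0.08 [279.2 256.7] [279.04 256.52]
0.07 [279.38 260.61] [279.21 260.43]
0.05 [279.72 268.33] [279.56 268.14]
```

```bash
python3 - <<'E'
from h import *
np.set_printoptions(precision=2,suppress=True)
def edges(d,v,u0,u1,n=8):
    r=d[v,u0:u1];th=np.median(np.r_[r[:6],r[-6:]])/2
    i=np.nonzero(r<th)[0];a,z=i[0],i[-1]
    return u0+a-1+(r[a-1]-th)/(r[a-1]-r[a]),u0+z+(th-r[z])/(r[z+1]-r[z])
c=load("side3");g=c["frame"].astype(float);d=g[...,0]-g[...,1]
for v in range(222,236):
    try:L,R=edges(d,v,260,295);print(v,"%.2f %.2f mid %.2f w %.2f"%(L,R,(L+R)/2,R-L))
    except Exception as e:print(v,e)
print([proj(c,[.5255,-.0234,z])[0] for z in(.157,.15,.145,.14)])
for n,X in(("side2",[.4628,.2515,.2762]),("side0",[.463,.252,.158]),("top0",[.463,.252,.173])):
    c=load(n);g=c["frame"].astype(float);p=proj(c,X)[0];u,v=p.astype(int)
    k=6;cr=g[v-30:v+30,u-30:u+30];up=cv2.resize(cr.astype(np.float32),None,fx=k,fy=k,interpolation=cv2.INTER_CUBIC)
    m=((up[...,0]-np.maximum(up[...,1],up[...,2]))>70)&(up[...,1]<0.45*up[...,0])
    m=m.astype(np.uint8);nl,lab,st,ce=cv2.connectedComponentsWithStats(m)
    print(n,"pred",p)
    for s,q in zip(st[1:],ce[1:]):
        if s[4]>200: print("   blob L %.2f R %.2f T %.2f B %.2f"%tuple(np.array([s[0],s[0]+s[2],s[1],s[1]+s[3]])/k+[u-30.5,u-30.5,v-30.5,v-30.5]),"c",ce and 0 if 0 else (q+.5)/k+[u-30.5,v-30.5])
    # predicted corner extents of handle
    for ang in(-3,):
        a=np.radians(ang);ex=np.array([np.cos(a),np.sin(a),0]);ey=np.array([-np.sin(a),np.cos(a),0])
        zc=X[2] if n!="top0" else .158
        cn=np.array([[X[0],X[1],zc]+sx*.032*ex+sy*.009*ey+np.array([0,0,sz*.015]) for sx in(-1,1) for sy in(-1,1) for sz in(-1,1)])
        P=proj(c,cn);print("   pred extents",P.min(0),P.max(0))
E
```

```text
222 269.52 285.15 mid 277.33 w 15.62
223 268.92 285.25 mid 277.09 w 16.33
224 268.74 285.14 mid 276.94 w 16.40
225 268.77 285.25 mid 277.01 w 16.48
226 269.06 285.16 mid 277.11 w 16.10
227 269.40 284.94 mid 277.17 w 15.54
228 269.61 284.68 mid 277.15 w 15.07
229 269.56 284.55 mid 277.05 w 14.99
230 269.54 284.56 mid 277.05 w 15.02
231 269.55 284.52 mid 277.03 w 14.97
232 269.59 284.49 mid 277.04 w 14.90
233 269.68 284.47 mid 277.07 w 14.79
234 269.81 284.42 mid 277.11 w 14.61
235 269.91 284.34 mid 277.12 w 14.42
[array([276.82, 225.11]), array([276.96, 228.03]), array([277.05, 230.11]), array([277.15, 232.18])]
side2 pred [173.75 142.97]
   blob L 182.17 R 189.17 T 133.33 B 146.00 c [185.79 139.74]
   blob L 159.83 R 172.17 T 135.83 B 151.33 c [166.18 143.47]
   pred extents [157.62 132.04] [189.42 154.16]
side0 pred [180.45 191.  ]
   blob L 166.83 R 194.67 T 180.33 B 200.67 c [180.9  190.43]
   pred extents [165.16 180.02] [195.31 202.24]
top0 pred [198.81 284.48]
   blob L 193.17 R 203.17 T 270.33 B 298.50 c [198.25 284.47]
   pred extents [193.46 269.97] [207.49 299.35]
```

Emit:
jog_arm --delta_pos '[[0,0,0],[0,0,0],[0,0,0]]' --delta_rot '[[0,0,0.41],[0,0,0],[0,0,0]]' --fingers '[1,1,1]'

```text
time: 6.8
tcp_pos: [0.5259, -0.0243, 0.2832]
tool_rot: [-0.361, 0.933, 0.0, -0.0]
wrist_force: [0.7, 0.0, -3.8]
width: 0.0196
```

```bash
python3 - <<'E'
from h import *
from workcell import state,cams
s=state();show(s);print(tgt(s,[.5267,-.0295,.243]))
E
```

```text
t 6.8 tcp [ 0.5259 -0.0243  0.2832] yawY (np.float64(132.34306515052918), array([-0.0002,  0.0002, -1.    ])) F [ 0.7457  0.006  -3.7902] M [ 0.0543 -0.0504  0.0256] w 0.01957803339258126 j6 -1.0339305408371426
[ 0.1166 -0.1775  1.6064]
```

Emit:
jog_arm --delta_pos '[[0.12,-0.18,0],[0,0,0.4],[0,0,0.4],[0,0,0.4],[0,0,0.4],[0,0,0],[0,0,0]]' --delta_rot '[[0,0,0],[0,0,0],[0,0,0],[0,0,0],[0,0,0],[0,0,0],[0,0,0]]' --fingers '[1,1,1,1,1,1,1]'

```text
time: 7.5
tcp_pos: [0.5266, -0.0297, 0.243]
tool_rot: [-0.361, 0.932, 0.0, -0.0]
wrist_force: [0.4, -0.5, -2.5]
width: 0.0196
```

```bash
python3 - <<'E'
from h import *
from workcell import state,cams
s=state();show(s);print(tgt(s,[.5268,-.0296,.203]))
o=[]
for n in("top","side"):
    c=cams.camera(n);f=c["frame"][:,:,::-1].copy();np.savez(n+"4.npz",**c)
    u,v=proj(c,[.526,-.026,.12])[0].astype(int);o.append(cv2.resize(f[v-40:v+40,u-40:u+40],(400,400),interpolation=cv2.INTER_CUBIC))
cv2.imwrite("pics/k4.png",np.hstack(o))
E
```

```text
t 7.5 tcp [ 0.5266 -0.0297  0.243 ] yawY (np.float64(132.35684718206005), array([-0.0004,  0.0003, -1.    ])) F [ 0.4353 -0.466  -2.5119] M [ 0.0598 -0.0188  0.0152] w 0.019593081998332183 j6 -1.043940722150121
[-0.0091 -0.0031  1.6013]
```

View pics/k4.png

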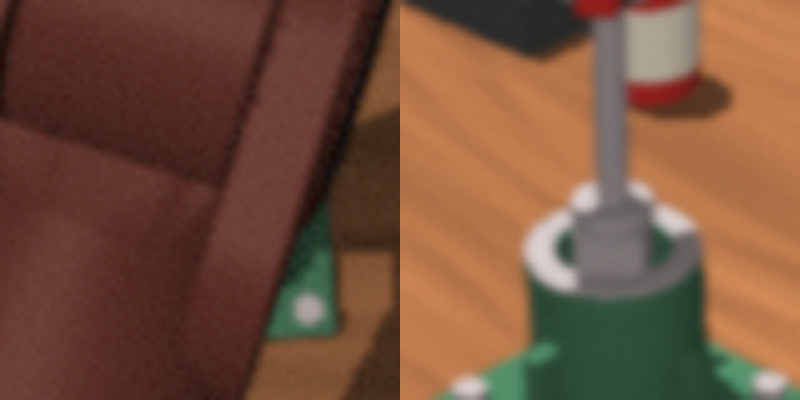

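The side view shows the socket entering the bore at (612,245) in the crop, laterally centred in the rim (525–700). Continuing down to just above the nut.

Emit:
jog_arm --delta_pos '[[0,0,0.28],[0,0,0.28],[0,0,0.28],[0,0,0.28],[0,0,0.28],[0,0,0.24],[0,0,0],[0,0,0]]' --delta_rot '[[0,0,0],[0,0,0],[0,0,0],[0,0,0],[0,0,0],[0,0,0],[0,0,0],[0,0,0]]' --fingers '[1,1,1,1,1,1,1,1]'

```text
time: 8.4
tcp_pos: [0.5267, -0.0298, 0.2023]
tool_rot: [-0.361, 0.932, 0.0, -0.0]
wrist_force: [0.5, -0.5, -3.2]
width: 0.0194
```

Emit:
jog_arm --delta_pos '[[0,0,0.08],[0,0,0.08],[0,0,0]]' --delta_rot '[[0,0,0],[0,0,0],[0,0,0]]' --fingers '[1,1,1]'

```text
time: 8.7
tcp_pos: [0.5267, -0.0298, 0.1981]
tool_rot: [-0.361, 0.932, 0.0, -0.0]
wrist_force: [0.3, -0.0, -3.0]
width: 0.0193
```

```bash
python3 - <<'E'
from h import *
from workcell import state
show(state())
E
```

```text
t 8.7 tcp [ 0.5267 -0.0298  0.1981] yawY (np.float64(132.35164157729062), array([-0.0001,  0.0002, -1.    ])) F [ 0.3089 -0.0292 -3.0311] M [-0.0124  0.0205  0.0255] w 0.019327702529262317 j6 -1.0439211644479673
```

Emit:
jog_arm --delta_pos '[[0,0,0.06],[0,0,0.06],[0,0,0]]' --delta_rot '[[0,0,0],[0,0,0],[0,0,0]]' --fingers '[1,1,1]'

```text
time: 9.0
tcp_pos: [0.5267, -0.0298, 0.1951]
tool_rot: [-0.361, 0.932, 0.0, -0.0]
wrist_force: [-0.0, -0.7, -3.2]
width: 0.0194
```

Emit:
jog_arm --delta_pos '[[0,0,0.04],[0,0,0.04],[0,0,0]]' --delta_rot '[[0,0,0],[0,0,0],[0,0,0]]' --fingers '[1,1,1]'

```text
time: 9.3
tcp_pos: [0.5268, -0.0298, 0.1933]
tool_rot: [-0.361, 0.932, 0.0, 0.0]
wrist_force: [-0.1, -1.5, -3.2]
width: 0.0195
```

```bash
python3 - <<'E'
from h import *
from workcell import state
show(state())
E
```

```text
t 9.3 tcp [ 0.5268 -0.0298  0.1933] yawY (np.float64(132.35414066625236), array([ 0.0001,  0.    , -1.    ])) F [-0.0808 -1.4503 -3.2448] M [ 0.0029 -0.051   0.0178] w 0.01952348918739591 j6 -1.0439563422084357
```

Emit:
jog_arm --delta_pos '[[0,0,0.04],[0,0,0]]' --delta_rot '[[0,0,0],[0,0,0]]' --fingers '[1,1]'

```text
time: 9.5
tcp_pos: [0.5271, -0.0299, 0.1929]
tool_rot: [-0.361, 0.932, -0.0, 0.0]
wrist_force: [-1.3, -0.1, 1.8]
width: 0.0194
```

Emit:
jog_arm --delta_pos '[[0,0,0.04],[0,0,0]]' --delta_rot '[[0,0,0],[0,0,0]]' --fingers '[1,1]'

```text
time: 9.7
tcp_pos: [0.5274, -0.0301, 0.1926]
tool_rot: [-0.361, 0.932, -0.001, 0.001]
wrist_force: [-2.0, -0.3, 7.1]
width: 0.0195
```

```bash
python3 - <<'E'
from h import *
from workcell import state
show(state())
E
```

```text
t 9.7 tcp [ 0.5274 -0.0301  0.1926] yawY (np.float64(132.3520838298027), array([ 0.0022, -0.0007, -1.    ])) F [-1.9712 -0.323   7.0519] M [-0.0093  0.2633 -0.0099] w 0.01945177636651045 j6 -1.0439764493769146
```

Emit:
jog_arm --delta_pos '[[0.04,0,0],[0,0,0]]' --delta_rot '[[0,0,0],[0,0,0]]' --fingers '[1,1]'

```text
time: 9.9
tcp_pos: [0.5266, -0.0308, 0.1926]
tool_rot: [-0.361, 0.932, -0.001, 0.001]
wrist_force: [-0.7, -0.7, 6.6]
width: 0.0194
```

Emit:
jog_arm --delta_pos '[[0.04,0,0],[0,0,0]]' --delta_rot '[[0,0,0],[0,0,0]]' --fingers '[1,1]'

```text
time: 10.1
tcp_pos: [0.5259, -0.0315, 0.1925]
tool_rot: [-0.361, 0.932, -0.001, 0.001]
wrist_force: [-1.9, 0.1, 6.7]
width: 0.0196
```

```bash
python3 - <<'E'
from h import *
from workcell import state
show(state())
E
```

```text
t 10.1 tcp [ 0.5259 -0.0315  0.1925] yawY (np.float64(132.34691282577643), array([ 0.002 , -0.0007, -1.    ])) F [-1.8897  0.0558  6.6751] M [-0.0102  0.1692  0.0661] w 0.019592487438092932 j6 -1.0473809049663023
```

Emit:
jog_arm --delta_pos '[[-0.08,0,0],[-0.04,0,0],[0,0,0]]' --delta_rot '[[0,0,0],[0,0,0],[0,0,0]]' --fingers '[1,1,1]'

```text
time: 10.4
tcp_pos: [0.5283, -0.0294, 0.1927]
tool_rot: [-0.361, 0.932, -0.001, 0.001]
wrist_force: [-1.0, -0.9, 5.9]
width: 0.0193
```

Emit:
jog_arm --delta_pos '[[-0.04,0,0],[0,0,0]]' --delta_rot '[[0,0,0],[0,0,0]]' --fingers '[1,1]'

```text
time: 10.6
tcp_pos: [0.529, -0.0287, 0.1927]
tool_rot: [-0.361, 0.932, -0.001, 0.001]
wrist_force: [-0.9, -1.0, 7.9]
width: 0.0196
```

```bash
python3 - <<'E'
from h import *
from workcell import state
show(state())
E
```

```text
t 10.6 tcp [ 0.529  -0.0287  0.1927] yawY (np.float64(132.35781508424913), array([ 0.0024, -0.0007, -1.    ])) F [-0.9076 -1.0027  7.8762] M [-0.0212  0.3225 -0.011 ] w 0.019627563547602946 j6 -1.04056417283039
```

Emit:
jog_arm --delta_pos '[[0,0.04,0],[0,0,0]]' --delta_rot '[[0,0,0],[0,0,0]]' --fingers '[1,1]'

```text
time: 10.8
tcp_pos: [0.5283, -0.028, 0.1927]
tool_rot: [-0.361, 0.932, -0.001, 0.001]
wrist_force: [-0.3, -0.7, 7.9]
width: 0.0193
```

Emit:
jog_arm --delta_pos '[[0.04,0,0],[0,0,0]]' --delta_rot '[[0,0,0],[0,0,0]]' --fingers '[1,1]'

```text
time: 11.0
tcp_pos: [0.5276, -0.0288, 0.1927]
tool_rot: [-0.361, 0.932, -0.001, 0.001]
wrist_force: [-0.8, -1.0, 6.4]
width: 0.0192
```

Emit:
jog_arm --delta_pos '[[0.04,0,0],[0,0,0]]' --delta_rot '[[0,0,0],[0,0,0]]' --fingers '[1,1]'

```text
time: 11.2
tcp_pos: [0.5268, -0.0295, 0.1926]
tool_rot: [-0.361, 0.932, -0.001, 0.001]
wrist_force: [-0.5, -0.6, 6.5]
width: 0.0196
```

Emit:
jog_arm --delta_pos '[[0.04,0,0],[0,0,0]]' --delta_rot '[[0,0,0],[0,0,0]]' --fingers '[1,1]'

```text
time: 11.4
tcp_pos: [0.526, -0.0301, 0.1926]
tool_rot: [-0.361, 0.932, -0.001, 0.001]
wrist_force: [-0.5, 0.3, 6.2]
width: 0.0193
```

```bash
python3 - <<'E'
from h import *
from workcell import state
show(state())
E
```

```text
t 11.4 tcp [ 0.526  -0.0301  0.1926] yawY (np.float64(132.34819777235228), array([ 0.0023, -0.0009, -1.    ])) F [-0.4683  0.3223  6.2109] M [-0.1608  0.0936 -0.0941] w 0.019321875287750454 j6 -1.0447238250437203
```

Emit:
jog_arm --delta_pos '[[-0.04,-0.02,0],[0,0,0.04],[0,0,0.04],[0,0,0]]' --delta_rot '[[0,0,0],[0,0,0],[0,0,0],[0,0,0]]' --fingers '[1,1,1,1]'

```text
time: 11.8
tcp_pos: [0.5278, -0.03, 0.1921]
tool_rot: [-0.361, 0.932, -0.002, 0.002]
wrist_force: [-1.8, -0.9, 15.7]
width: 0.0195
```

```bash
cat >> h.py <<'E'
def avg(n=8):
    from workcell import state,cams
    L=[]
    for i in range(n):
        cams.camera("side");s=state();L.append(np.r_[s["wrist_force"],s["torque"],s["tcp_pos"]])
    L=np.array(L);m=L.mean(0)
    np.set_printoptions(precision=4,suppress=True)
    F=m[:3]-np.array([0.2,-0.1,-3.2]);M=m[3:6]-np.array([0.02,-0.02,0.02])
    rz=-.153;ry=(M[0]+rz*F[1])/F[2];rx=(rz*F[0]-M[1])/F[2]
    R=Ro.from_quat(s["tool_rot"]).as_matrix()
    print("t",s["time"],"mean",m,"sd",L.std(0)[:6]);print("contact world mm",rx*1e3,ry*1e3,"tool mm",R.T@np.array([rx,ry,0])*1e3,"yaw",yaw(s)[0])
E
python3 - <<'E'
from h import *
avg()
E
```

```text
t 12.2 mean [-1.4269 -0.6048 15.4173 -0.0416  0.3932  0.0102  0.5278 -0.03    0.1921] sd [0.475  0.3206 0.5293 0.021  0.0303 0.0238]
contact world mm -8.826345042052024 0.8404909911500892 tool mm [ 5.9569  6.5669 -0.0422] yaw 132.34863450710134
```

Emit:
jog_arm --delta_pos '[[0.03,0,0],[0.03,0,0],[0.03,0,0],[0.03,0,0],[0,0.03,0],[-0.03,0,0],[-0.03,0,0],[0,0,0]]' --delta_rot '[[0,0,0],[0,0,0],[0,0,0],[0,0,0],[0,0,0],[0,0,0],[0,0,0],[0,0,0]]' --fingers '[1,1,1,1,1,1,1,1]'

```text
time: 13.0
tcp_pos: [0.5263, -0.0305, 0.1921]
tool_rot: [-0.361, 0.932, -0.002, 0.002]
wrist_force: [-1.0, -1.9, 14.4]
width: 0.019
```

Emit:
jog_arm --delta_pos '[[-0.03,0,0],[-0.03,0,0],[0,0.03,0],[0.03,0,0],[0.03,0,0],[0.03,0,0],[0.03,0,0],[0,0,0]]' --delta_rot '[[0,0,0],[0,0,0],[0,0,0],[0,0,0],[0,0,0],[0,0,0],[0,0,0],[0,0,0]]' --fingers '[1,1,1,1,1,1,1,1]'

```text
time: 13.8
tcp_pos: [0.5246, -0.0311, 0.192]
tool_rot: [-0.361, 0.933, -0.002, 0.002]
wrist_force: [-0.9, -1.6, 14.3]
width: 0.0194
```

```bash
python3 - <<'E'
from h import *
avg(6)
E
```

```text
t 14.1 mean [-1.1419 -0.8288 13.4056 -0.243   0.2057 -0.009   0.5246 -0.031   0.1919] sd [0.3586 0.2627 0.7606 0.0175 0.0502 0.0456]
contact world mm -1.2254922066274254 -9.121285290853706 tool mm [ 7.0495 -5.9165  0.0116] yaw 132.34134833112657
```

Emit:
jog_arm --delta_pos '[[0.03,-0.03,0],[-0.025,0,0],[-0.025,0,0],[-0.025,0,0],[-0.025,0,0],[-0.025,0,0],[-0.025,0,0],[-0.025,0,0]]' --delta_rot '[[0,0,0],[0,0,0],[0,0,0],[0,0,0],[0,0,0],[0,0,0],[0,0,0],[0,0,0]]' --fingers '[1,1,1,1,1,1,1,1]'

```text
time: 14.9
tcp_pos: [0.5279, -0.0291, 0.1922]
tool_rot: [-0.361, 0.932, -0.002, 0.002]
wrist_force: [-1.4, -1.0, 15.8]
width: 0.0195
```

```bash
python3 - <<'E'
from h import *
avg(4)
E
```

```text
t 15.1 mean [-1.5549 -0.644  15.4302 -0.1265  0.3315  0.0014  0.5279 -0.029   0.1922] sd [0.3418 0.7941 0.6891 0.0252 0.033  0.0232]
contact world mm -4.4575876059191994 -3.3936777244005882 tool mm [ 5.5805  0.4945 -0.0155] yaw 132.34693919935023
```

Emit:
jog_arm --delta_pos '[[-0.025,0,0],[-0.025,0,0],[-0.025,0,0],[-0.025,0,0],[-0.025,0,0],[-0.025,0,0],[0,0,0]]' --delta_rot '[[0,0,0],[0,0,0],[0,0,0],[0,0,0],[0,0,0],[0,0,0],[0,0,0]]' --fingers '[1,1,1,1,1,1,1]'

```text
time: 15.8
tcp_pos: [0.5308, -0.0265, 0.1924]
tool_rot: [-0.361, 0.932, -0.002, 0.002]
wrist_force: [-0.8, -0.3, 15.8]
width: 0.0196
```

```bash
python3 - <<'E'
from h import *
avg(4)
E
```

```text
t 16.0 mean [-1.1283 -0.6733 15.9993 -0.1434  0.3132 -0.0212  0.5308 -0.0265  0.1924] sd [0.1676 0.3276 0.5513 0.0298 0.0072 0.0214]
contact world mm -6.770406412337236 -3.942167149720833 tool mm [ 7.6593  1.6472 -0.0281] yaw 132.34801533291656
```

Emit:
jog_arm --delta_pos '[[0.08,0,0],[0.085,0,0],[0,0,0],[0,0,0],[0,0,0],[0,0,0],[0,0,0],[0,0,0]]' --delta_rot '[[0,0,0],[0,0,0],[0,0,0.2],[0,0,0.2],[0,0,0.2],[0,0,0.2],[0,0,0.2],[0,0,0.2]]' --fingers '[1,1,1,1,1,1,1,1]'

```text
time: 16.8
tcp_pos: [0.5273, -0.0291, 0.1918]
tool_rot: [-0.293, 0.956, -0.001, 0.002]
wrist_force: [-1.4, -0.4, 13.3]
width: 0.0194
```

```bash
python3 - <<'E'
from h import *
avg(3)
E
```

```text
t 16.95 mean [-1.2032  0.3891 12.8716  0.0657  0.3437  0.0894  0.5273 -0.0291  0.1918] sd [0.6459 0.651  0.8178 0.0063 0.0291 0.0112]
contact world mm -9.273219302585762 -1.810840193221222 tool mm [ 8.6942  3.6989 -0.0352] yaw 124.09642551697885
```

Emit:
jog_arm --delta_pos '[[0,0,0],[0,0,0],[0,0,0],[0,0,0],[0,0,0],[0,0,0],[0,0,0],[0,0,0]]' --delta_rot '[[0,0,-0.6],[0,0,-0.6],[0,0,-0.25],[0,0,-0.25],[0,0,-0.25],[0,0,-0.25],[0,0,-0.25],[0,0,0]]' --fingers '[1,1,1,1,1,1,1,1]'

```text
time: 17.75
tcp_pos: [0.5261, -0.0287, 0.1891]
tool_rot: [-0.431, 0.903, 0.0, -0.0]
wrist_force: [1.0, 0.2, -4.5]
width: 0.0196
```

```bash
python3 - <<'E'
from h import *
avg(3)
E
```

```text
t 17.9 mean [ 0.7156 -0.3848 -4.0767 -0.128  -0.2537 -0.0247  0.5261 -0.0287  0.1892] sd [0.4839 0.5353 0.1304 0.0222 0.0139 0.0318]
contact world mm -176.5647591521131 119.1168749244849 tool mm [ 18.8286 212.1543   0.0389] yaw 140.9233075711896
```

Dropped onto the square at yaw about 51°, with the force gone and z falling. Lowering to the floor gently.

Emit:
jog_arm --delta_pos '[[0,0,0.06],[0,0,0.06],[0,0,0]]' --delta_rot '[[0,0,0],[0,0,0],[0,0,0]]' --fingers '[1,1,1]'

```text
time: 18.2
tcp_pos: [0.5261, -0.0287, 0.1861]
tool_rot: [-0.43, 0.903, 0.0, -0.0]
wrist_force: [1.8, 0.1, -3.1]
width: 0.0194
```

```bash
python3 - <<'E'
from h import *
avg(3)
E
```

```text
t 18.35 mean [ 1.2737 -0.429  -3.6652 -0.149  -0.2978 -0.0201  0.5261 -0.0287  0.1862] sd [0.4193 0.5145 0.1437 0.0125 0.0068 0.0138]
contact world mm -244.08076074723138 255.11299663768787 tool mm [-44.3195 350.2768   0.0684] yaw 140.94511245859607
```

Emit:
jog_arm --delta_pos '[[0,0,0.08],[0,0,0.08],[0,0,0.08],[0,0,0.08],[0,0,0]]' --delta_rot '[[0,0,0],[0,0,0],[0,0,0],[0,0,0],[0,0,0]]' --fingers '[1,1,1,1,1]'

```text
time: 18.85
tcp_pos: [0.526, -0.0287, 0.178]
tool_rot: [-0.43, 0.903, 0.0, -0.0]
wrist_force: [0.6, -0.3, -3.9]
width: 0.0191
```

Emit:
jog_arm --delta_pos '[[0,0,0.05],[0,0,0.05],[0,0,0]]' --delta_rot '[[0,0,0],[0,0,0],[0,0,0]]' --fingers '[1,1,1]'

```text
time: 19.15
tcp_pos: [0.5261, -0.0287, 0.1757]
tool_rot: [-0.43, 0.903, 0.0, 0.0]
wrist_force: [0.8, 0.4, -3.4]
width: 0.0195
```

```bash
python3 - <<'E'
from h import *
avg(3)
E
```

```text
t 19.3 mean [ 0.2376 -0.5615 -3.7853 -0.1385 -0.3223 -0.0388  0.5261 -0.0287  0.1757] sd [0.2721 0.4025 0.1243 0.0204 0.0496 0.0093]
contact world mm -506.6397112023465 150.12021989122755 tool mm [202.6338 488.0158   0.1062] yaw 140.9459527507818
```

Emit:
jog_arm --delta_pos '[[0,0,0.03],[0,0,0.02],[0,0,0]]' --delta_rot '[[0,0,0],[0,0,0],[0,0,0]]' --fingers '[1,1,1]'

```text
time: 19.6
tcp_pos: [0.5266, -0.0287, 0.1754]
tool_rot: [-0.43, 0.903, -0.0, 0.001]
wrist_force: [0.0, 0.1, 5.3]
width: 0.0193
```

```bash
python3 - <<'E'
from h import *
avg(3)
E
```

```text
t 19.75 mean [-0.221   0.5036  5.2357  0.1168 -0.1362 -0.0378  0.5266 -0.0287  0.1754] sd [0.3538 0.2147 0.5179 0.048  0.0285 0.0306]
contact world mm 21.407401297456605 0.533330992568608 tool mm [-13.9008 -16.2889   0.0307] yaw 140.95013526473878
```

Emit:
jog_arm --delta_pos '[[0,0,-0.015],[0,0,0],[0,0.003,0],[0,0.003,0],[0,0.003,0],[0,0.003,0],[0,0,0]]' --delta_rot '[[0,0,0],[0,0,0],[0,0,0.4],[0,0,0.4],[0,0,0.4],[0,0,0.4],[0,0,0]]' --fingers '[1,1,1,1,1,1,1]'

```text
time: 20.45
tcp_pos: [0.5261, -0.0286, 0.1753]
tool_rot: [-0.341, 0.94, -0.0, 0.0]
wrist_force: [0.7, 0.3, 6.4]
width: 0.0195
```

```bash
python3 - <<'E'
from h import *
avg(3)
E
```

```text
t 20.6 mean [ 0.843   0.8382  4.989  -0.0015 -0.2112  0.0595  0.5261 -0.0286  0.1753] sd [0.2382 0.1738 0.2504 0.0257 0.0315 0.0066]
contact world mm 11.334333266766945 -20.155783306913236 tool mm [  4.2555 -22.7291   0.0118] yaw 129.95513364188972
```

Emit:
jog_arm --delta_pos '[[0,0,-0.015],[0,0.003,0],[0,0.003,0],[0,0.003,0],[0,0]]' --delta_rot '[[0,0,0],[0,0,0.4],[0,0,0.4],[0,0,0.4],[0,0,0]]' --fingers '[1,1,1,1,1]'

```text
validation failed for argument at $.de...
```

```bash
python3 - <<'E'
from h import *
avg(3)
E
```

```text
t 20.75 mean [ 0.4373  0.4504  5.8021  0.0078 -0.2164  0.0321  0.5261 -0.0286  0.1753] sd [0.684  0.2846 0.1516 0.0116 0.0074 0.0172]
contact world mm 17.779633113713416 -10.711741471288954 tool mm [ -6.7517 -19.6283   0.0157] yaw 129.95010760856476
```

Emit:
jog_arm --delta_pos '[[0,0,-0.015],[0,0.003,0],[0,0.003,0],[0,0.003,0],[0,0,0]]' --delta_rot '[[0,0,0],[0,0,0.4],[0,0,0.4],[0,0,0.4],[0,0,0]]' --fingers '[1,1,1,1,1]'

```text
time: 21.25
tcp_pos: [0.5258, -0.0282, 0.1753]
tool_rot: [-0.273, 0.962, 0.0, 0.0]
wrist_force: [0.3, 0.8, 4.9]
width: 0.0195
```

```bash
python3 - <<'E'
from h import *
avg(3)
E
```

```text
t 21.4 mean [ 0.543   0.9297  4.28    0.106  -0.1822  0.1717  0.5258 -0.0283  0.1754] sd [0.3572 0.5156 0.321  0.0386 0.0281 0.0255]
contact world mm 14.663996842909008 -9.567735627283641 tool mm [ -7.4283 -15.8555   0.0005] yaw 121.77397425431452
```

Emit:
jog_arm --delta_pos '[[0,0.003,0],[0,0.003,0],[0,0.003,0],[0,0.003,0],[0,0.003,0],[0,0.003,0],[0,0,0]]' --delta_rot '[[0,0,0.35],[0,0,0.35],[0,0,0.35],[0,0,0.35],[0,0,0.35],[0,0,0.35],[0,0,0]]' --fingers '[1,1,1,1,1,1,1]'

```text
time: 22.1
tcp_pos: [0.5256, -0.0279, 0.1753]
tool_rot: [-0.15, 0.989, 0.0, 0.0]
wrist_force: [0.9, 1.0, 4.5]
width: 0.0192
```

```bash
python3 - <<'E'
from h import *
avg(3)
E
```

```text
t 22.25 mean [ 0.4093  0.7369  4.4632  0.0836 -0.1154  0.1859  0.5256 -0.0279  0.1754] sd [0.5714 0.2016 0.3073 0.0413 0.0157 0.0203]
contact world mm 8.272573808666435 -8.410699808118522 tool mm [ -5.389  -10.4945   0.0005] yaw 107.3447465575007
```

Emit:
jog_arm --delta_pos '[[0,0.003,0],[0,0.003,0],[0,0.003,0],[0,0.003,0],[0,0,0]]' --delta_rot '[[0,0,0.4],[0,0,0.4],[0,0,0.4],[0,0,0.2],[0,0,0]]' --fingers '[1,1,1,1,1]'

```text
time: 22.75
tcp_pos: [0.5255, -0.0277, 0.1753]
tool_rot: [-0.067, 0.998, 0.0, 0.0]
wrist_force: [0.4, 0.9, 4.7]
width: 0.0195
```

```bash
python3 - <<'E'
from h import *
avg(2)
E
```

```text
t 22.85 mean [ 0.69    0.1959  4.5981 -0.0234 -0.0837  0.2016  0.5255 -0.0277  0.1753] sd [0.0455 0.4205 0.7263 0.0057 0.0137 0.0389]
contact world mm -1.4444928649996678 -11.373144058397546 tool mm [  2.9563 -11.0768  -0.0008] yaw 97.7048795464829
```

Emit:
jog_arm --delta_pos '[[0,0.002,0],[0,0.002,0],[0,0,0]]' --delta_rot '[[0,0,0.2],[0,0,0.2],[0,0,0]]' --fingers '[1,1,1]'

```text
time: 23.15
tcp_pos: [0.5255, -0.0276, 0.1753]
tool_rot: [-0.042, 0.999, 0.0, 0.0]
wrist_force: [-0.5, 1.2, 4.5]
width: 0.0199
```

```bash
python3 - <<'E'
from h import *
avg(3)
E
```

```text
t 23.3 mean [ 0.4233  0.0466  4.2284 -0.0537 -0.1121  0.1737  0.5255 -0.0276  0.1753] sd [0.4247 0.3812 0.7428 0.0121 0.0525 0.0092]
contact world mm 7.7945758370100044 -12.936380490579069 tool mm [ -6.6632 -13.5539   0.0005] yaw 94.89118875841523
```

Emit:
jog_arm --delta_pos '[[0,0.002,0],[0,0,0]]' --delta_rot '[[0,0,0.2],[0,0,0]]' --fingers '[1,1]'

```text
time: 23.5
tcp_pos: [0.5255, -0.0275, 0.1753]
tool_rot: [-0.03, 1.0, -0.0, 0.0]
wrist_force: [-0.0, 0.1, 4.7]
width: 0.0193
```

```bash
python3 - <<'E'
from h import *
avg(2)
E
```

```text
t 23.6 mean [ 0.1851  0.313   4.7074 -0.069  -0.0921  0.1205  0.5255 -0.0275  0.1753] sd [0.0374 0.4705 0.0352 0.0014 0.017  0.0419]
contact world mm 9.41055744949339 -19.246970971491283 tool mm [ -8.2349 -19.7785  -0.0001] yaw 93.45104383213933
```

Emit:
jog_arm --delta_pos '[[0,0.002,0],[0,0,0]]' --delta_rot '[[0,0,0.2],[0,0,0]]' --fingers '[1,1]'

```text
time: 23.8
tcp_pos: [0.5255, -0.0275, 0.1753]
tool_rot: [-0.018, 1.0, -0.0, 0.0]
wrist_force: [0.5, 0.3, 5.1]
width: 0.0191
```

```bash
python3 - <<'E'
from h import *
avg(2)
E
```

```text
t 23.9 mean [ 0.4377  0.4178  4.5524 -0.0816 -0.0937  0.2184  0.5255 -0.0274  0.1753] sd [0.4015 0.6337 0.0731 0.019  0.0195 0.0236]
contact world mm 4.815567146124733 -23.330498450648165 tool mm [ -3.9642 -23.4902  -0.0005] yaw 92.0835397667383
```

Emit:
jog_arm --delta_pos '[[0,0.002,0],[0,0,0]]' --delta_rot '[[0,0,0.2],[0,0,0]]' --fingers '[1,1]'

```text
time: 24.1
tcp_pos: [0.5255, -0.0274, 0.1753]
tool_rot: [-0.006, 1.0, -0.0, 0.0]
wrist_force: [1.0, 0.8, 4.7]
width: 0.0195
```

```bash
python3 - <<'E'
from h import *
avg(2)
E
```

```text
t 24.2 mean [ 0.0616  0.081   5.0149 -0.1089 -0.0856  0.1492  0.5255 -0.0274  0.1753] sd [0.1737 0.2551 0.6873 0.0071 0.0106 0.0326]
contact world mm 10.567682252022578 -19.067107256363762 tool mm [-10.3312 -19.1963  -0.0001] yaw 90.70829129810876
```

Emit:
jog_arm --delta_pos '[[0,0.002,0],[0,0,0]]' --delta_rot '[[0,0,0.2],[0,0,0]]' --fingers '[1,1]'

```text
time: 24.4
tcp_pos: [0.5255, -0.0274, 0.1753]
tool_rot: [0.006, 1.0, -0.0, 0.0]
wrist_force: [0.8, 0.4, 4.8]
width: 0.0195
```

```bash
python3 - <<'E'
from h import *
avg(2)
E
```

```text
t 24.5 mean [ 0.298   0.3612  5.566  -0.1201 -0.0737  0.1808  0.5255 -0.0274  0.1753] sd [0.3468 0.3352 0.3806 0.0205 0.0024 0.0025]
contact world mm 4.420116100060135 -24.03019899788094 tool mm [ -4.7003 -23.977    0.0006] yaw 89.33115558227887
```

Emit:
jog_arm --delta_pos '[[0,0.002,0],[0,0,0]]' --delta_rot '[[0,0,0.2],[0,0,0]]' --fingers '[1,1]'

```text
time: 24.7
tcp_pos: [0.5255, -0.0273, 0.1753]
tool_rot: [0.018, 1.0, -0.0, 0.0]
wrist_force: [0.7, -0.2, 5.5]
width: 0.0196
```

```bash
python3 - <<'E'
from h import *
avg(2)
E
```

```text
t 24.8 mean [ 0.6152 -0.5106  5.4386 -0.0902 -0.0382  0.1853  0.5255 -0.0273  0.1753] sd [0.1894 0.0051 0.2655 0.0041 0.0024 0.014 ]
contact world mm -5.2470289198802265 -5.485300684285777 tool mm [ 5.048 -5.669  0.   ] yaw 87.95568303665698
```

Emit:
jog_arm --delta_pos '[[0,0.002,0],[0,0,0]]' --delta_rot '[[0,0,0.2],[0,0,0]]' --fingers '[1,1]'

```text
time: 25.0
tcp_pos: [0.5255, -0.0273, 0.1753]
tool_rot: [0.03, 1.0, -0.0, 0.0]
wrist_force: [-1.0, 0.2, 4.3]
width: 0.0195
```

```bash
python3 - <<'E'
from h import *
avg(2)
E
```

```text
t 25.1 mean [ 0.0323  0.55    5.0341 -0.1046 -0.0977  0.2565  0.5255 -0.0272  0.1753] sd [0.0929 0.0524 0.1549 0.0031 0.0305 0.0038]
contact world mm 12.553690800238906 -27.21065416624399 tool mm [-14.1351 -26.4237   0.0007] yaw 86.62217455744805
```

Emit:
jog_arm --delta_pos '[[0,0,0],[0,0,0]]' --delta_rot '[[0,0,0.12],[0,0,0]]' --fingers '[1,1]'

```text
time: 25.3
tcp_pos: [0.5255, -0.0272, 0.1753]
tool_rot: [0.037, 0.999, 0.0, 0.0]
wrist_force: [1.0, -0.9, 5.6]
width: 0.0198
```

```bash
python3 - <<'E'
from h import *
avg(3)
E
```

```text
t 25.45 mean [ 0.6533  0.2528  5.0127 -0.0937 -0.0493  0.3961  0.5255 -0.0272  0.1753] sd [0.2701 0.7861 0.2148 0.0097 0.0579 0.0167]
contact world mm -4.8809160389553 -20.416868555772922 tool mm [  3.3785 -20.7185  -0.0016] yaw 85.8166888348032
```

Emit:
jog_arm --delta_pos '[[0,0,0],[0,0,0]]' --delta_rot '[[0,0,0.04],[0,0,0]]' --fingers '[1,1]'

```text
time: 25.65
tcp_pos: [0.5255, -0.0272, 0.1753]
tool_rot: [0.039, 0.999, 0.0, 0.0]
wrist_force: [0.0, -0.3, 4.9]
width: 0.0194
```

```bash
python3 - <<'E'
from h import *
avg(3)
E
```

```text
t 25.8 mean [-0.1596  0.3958  5.1709 -0.0523 -0.0605  0.4739  0.5255 -0.0272  0.1753] sd [0.2836 0.5335 0.3021 0.0398 0.0114 0.0114]
contact world mm 11.40901923629336 -17.70261161271087 tool mm [-12.7493 -16.7631  -0.0003] yaw 85.54603960385057
```

The nut is firm at about 0.45 N·m, a sharp rise from the 0.2 N·m drag. Backing off into the slack, then lifting.

Emit:
jog_arm --delta_pos '[[0,0,0],[0,0,0],[0,0,0]]' --delta_rot '[[0,0,-0.5],[0,0,-0.4],[0,0,0]]' --fingers '[1,1,1]'

```text
time: 26.1
tcp_pos: [0.5255, -0.0273, 0.1753]
tool_rot: [-0.015, 1.0, 0.0, 0.0]
wrist_force: [0.9, -0.1, 5.0]
width: 0.0193
```

```bash
python3 - <<'E'
from h import *
avg(3)
E
```

```text
t 26.25 mean [ 0.7171 -0.0767  4.7361 -0.0782 -0.1544 -0.003   0.5255 -0.0273  0.1753] sd [0.2436 0.2943 0.3022 0.0194 0.0133 0.0467]
contact world mm 6.968602583029197 -12.819925681910917 tool mm [ -6.6001 -13.0135  -0.0002] yaw 91.63470447999339
```

Emit:
jog_arm --delta_pos '[[0,0,-0.1],[0,0,-0.15],[0,0,-0.2],[0,0,-0.2],[0,0,-0.2],[0,0,0]]' --delta_rot '[[0,0,0],[0,0,0],[0,0,0],[0,0,0],[0,0,0],[0,0,0]]' --fingers '[1,1,1,1,1,1]'

```text
time: 26.85
tcp_pos: [0.5259, -0.0273, 0.1976]
tool_rot: [-0.015, 1.0, -0.0, 0.001]
wrist_force: [0.7, -0.4, -3.6]
width: 0.0194
```

```bash
python3 - <<'E'
from h import *
avg(3)
E
```

```text
t 27.0 mean [-0.0686  0.1619 -3.4562  0.0046 -0.0125 -0.0117  0.5256 -0.0272  0.1967] sd [0.566  0.3295 0.333  0.0186 0.02   0.0124]
contact world mm -131.15115395643818 216.58301988137615 tool mm [124.5877 220.424    0.048 ] yaw 91.72093231655712
```

Emit:
jog_arm --delta_pos '[[0,0,-0.4],[0,0,-0.5],[0,0,-0.6],[0,0,-0.7],[0,0,-0.7],[0,0,-0.55],[0,0,0],[0,0,0]]' --delta_rot '[[0,0,0],[0,0,0],[0,0,0],[0,0,0],[0,0,0],[0,0,0.68],[0,0,0],[0,0,0]]' --fingers '[1,1,1,1,1,1,1,1]'

```text
time: 27.8
tcp_pos: [0.5258, -0.0273, 0.2834]
tool_rot: [0.025, 1.0, -0.0, 0.001]
wrist_force: [0.1, -0.7, -4.3]
width: 0.0194
```

```bash
python3 - <<'E'
from h import *
from workcell import state,cams
s=state();show(s);print(tgt(s,[.4625,.252,.283]))
c=cams.camera("side");np.savez("side5.npz",**c);cv2.imwrite("pics/s5.png",c["frame"][:,:,::-1])
E
```

```text
t 27.8 tcp [ 0.5258 -0.0273  0.2834] yawY (np.float64(87.1609197606669), array([ 0.0011, -0.0002, -1.    ])) F [ 0.1246 -0.7161 -4.3489] M [ 0.0071 -0.0289  0.0172] w 0.019449749182416598 j6 -0.2511362616336204
[ 3.0812 11.0336  0.0106]
```

View pics/s5.png

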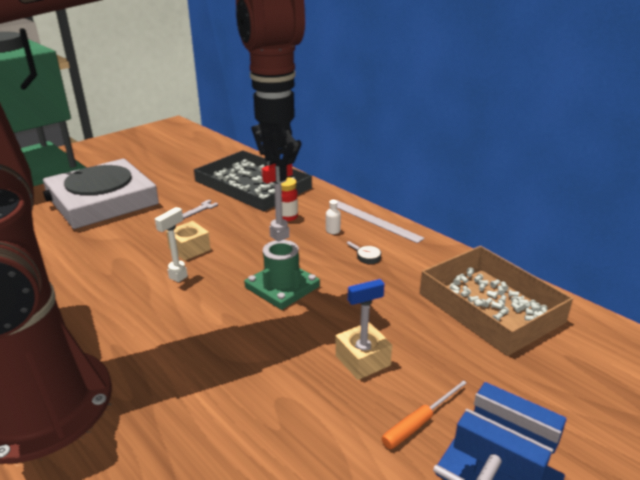

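The key hangs clear above the housing at (280,230), and everything else is where it was. Carrying it back to the stand at (190,240).

Emit:
jog_arm --delta_pos '[[0.28,1,0],[0.28,1,0],[0.28,1,0],[0.28,1,0],[0.28,1,0],[0.28,1,0],[0.28,1,0],[0.28,1,0]]' --delta_rot '[[0,0,0],[0,0,0],[0,0,0],[0,0,0],[0,0,0],[0,0,0],[0,0,0],[0,0,0]]' --fingers '[1,1,1,1,1,1,1,1]'

```text
time: 28.65
tcp_pos: [0.4791, 0.1764, 0.2819]
tool_rot: [0.025, 1.0, -0.0, -0.001]
wrist_force: [0.7, -0.1, -3.0]
width: 0.0193
```

Emit:
jog_arm --delta_pos '[[0.28,1,0],[0.28,1,0],[0.28,1,0],[0,0,0],[0,0,0]]' --delta_rot '[[0,0,0],[0,0,0],[0,0,0],[0,0,0],[0,0,0]]' --fingers '[1,1,1,1,1]'

```text
time: 29.15
tcp_pos: [0.4623, 0.2515, 0.282]
tool_rot: [0.025, 1.0, -0.0, -0.001]
wrist_force: [-0.3, -0.3, -3.9]
width: 0.0193
```

```bash
python3 - <<'E'
from h import *
from workcell import state,cams
s=state();show(s);print(tgt(s,[.4625,.252,.213]))
c=load("side5");g=c["frame"].astype(float);d=g[...,0]-g[...,1]
for v in(226,229,232,234):
    r=d[v,262:297];th=np.median(np.r_[r[:5],r[-5:]])/2;i=np.nonzero(r<th)[0];a,z=i[0],i[-1]
    print(v,262+(a-1+(r[a-1]-th)/(r[a-1]-r[a])+z+(th-r[z])/(r[z+1]-r[z]))/2)
print("pred e=0,1.8",proj(c,[[.5258,-.0273,.15],[.5276,-.0274,.15]]))
c=cams.camera("side");np.savez("side6.npz",**c);f=c["frame"][:,:,::-1]
cv2.imwrite("pics/s6.png",cv2.resize(f[130:280,110:260],(600,600),interpolation=cv2.INTER_CUBIC))
E
```

```text
t 29.15 tcp [0.4623 0.2515 0.282 ] yawY (np.float64(87.17489116299022), array([-0.0011, -0.0005, -1.    ])) F [-0.3083 -0.2746 -3.925 ] M [ 0.0155 -0.024   0.0347] w 0.01934769179918208 j6 0.2989179855949607
[-0.0087  0.0204  2.7608]
226 278.5643274853801
229 279.1119047619048
232 279.1354166666667
234 279.14285714285717
pred e=0,1.8 [[278.2589 228.6657]
 [278.9576 228.3876]]
```

View pics/s6.png

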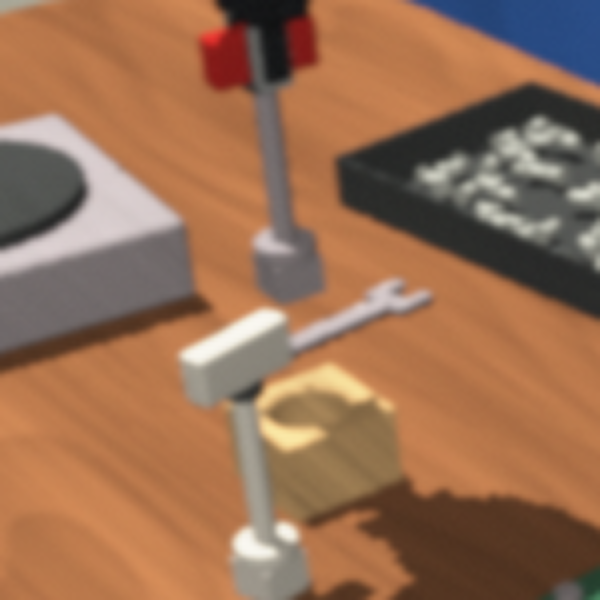

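Emit:
jog_arm --delta_pos '[[0,0.02,0.4],[0,0,0.5],[0,0,0.5],[0,0,0.5],[0,0,0.4],[0,0,0.3],[0,0,0.2],[0,0,0]]' --delta_rot '[[0,0,0],[0,0,0],[0,0,0],[0,0,0],[0,0,0],[0,0,0],[0,0,0],[0,0,0]]' --fingers '[1,1,1,1,1,1,1,1]'

```text
time: 30.0
tcp_pos: [0.4625, 0.2518, 0.2122]
tool_rot: [0.026, 1.0, -0.0, -0.0]
wrist_force: [0.8, 0.4, -3.5]
width: 0.0193
```

Emit:
jog_arm --delta_pos '[[0,0,0.16],[0,0,0.16],[0,0,0.16],[0,0,0.16],[0,0,0]]' --delta_rot '[[0,0,0],[0,0,0],[0,0,0],[0,0,0],[0,0,0]]' --fingers '[1,1,1,1,1]'

```text
time: 30.5
tcp_pos: [0.4625, 0.2518, 0.1961]
tool_rot: [0.026, 1.0, -0.0, -0.0]
wrist_force: [-0.2, 0.5, -3.2]
width: 0.0196
```

```bash
python3 - <<'E'
from h import *
from workcell import state,cams
s=state();show(s)
c=cams.camera("side");f=c["frame"][:,:,::-1]
cv2.imwrite("pics/s7.png",cv2.resize(f[160:280,120:240],(600,600),interpolation=cv2.INTER_CUBIC))
E
```

```text
t 30.5 tcp [0.4625 0.2518 0.1961] yawY (np.float64(87.0421811817567), array([-0.0008, -0.0002, -1.    ])) F [-0.1724  0.4715 -3.1805] M [0.0169 0.0497 0.0346] w 0.019597235771935832 j6 0.3014636422144361
```

View pics/s7.png

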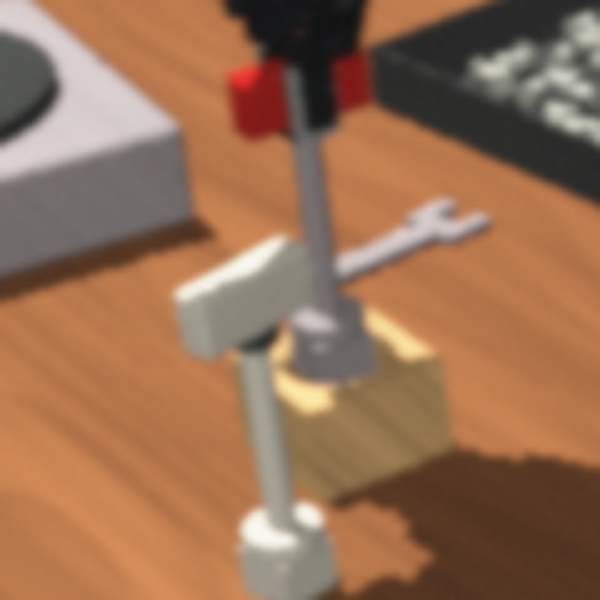

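The socket is entering its well at (335,350) in the crop with no side force. Going the rest of the way down.

Emit:
jog_arm --delta_pos '[[0,0,0.25],[0,0,0.25],[0,0,0.25],[0,0,0.25],[0,0,0.2],[0,0,0.12],[0,0,0]]' --delta_rot '[[0,0,0],[0,0,0],[0,0,0],[0,0,0],[0,0,0],[0,0,0],[0,0,0]]' --fingers '[1,1,1,1,1,1,1]'

```text
time: 31.25
tcp_pos: [0.4625, 0.2518, 0.1633]
tool_rot: [0.026, 1.0, -0.0, -0.0]
wrist_force: [-0.7, -0.6, -3.3]
width: 0.0193
```

Emit:
jog_arm --delta_pos '[[0,0,0.04],[0,0,0.03],[0,0,0]]' --delta_rot '[[0,0,0],[0,0,0],[0,0,0]]' --fingers '[1,1,1]'

```text
time: 31.55
tcp_pos: [0.4629, 0.2519, 0.1622]
tool_rot: [0.026, 1.0, 0.0, 0.0]
wrist_force: [0.7, 0.1, -3.1]
width: 0.0192
```

```bash
python3 - <<'E'
from h import *
from workcell import state,cams
s=state();show(s)
E
```

```text
t 31.55 tcp [0.4629 0.2519 0.1622] yawY (np.float64(87.04305456042718), array([ 0.0003,  0.0001, -1.    ])) F [ 0.6981  0.0926 -3.1341] M [-0.0154  0.0103  0.0141] w 0.019203362918200646 j6 0.30146886066183104
```

Emit:
jog_arm --delta_pos '[[0,0,0.03],[0,0,0.02],[0,0,0]]' --delta_rot '[[0,0,0],[0,0,0],[0,0,0]]' --fingers '[1,1,1]'

```text
time: 31.85
tcp_pos: [0.4632, 0.252, 0.1614]
tool_rot: [0.026, 1.0, 0.0, 0.001]
wrist_force: [-0.5, 0.6, 2.0]
width: 0.0194
```

```bash
python3 - <<'E'
from h import *
from workcell import state,cams
s=state();show(s)
E
```

```text
t 31.85 tcp [0.4632 0.252  0.1614] yawY (np.float64(87.04386022089642), array([ 0.0012,  0.0005, -1.    ])) F [-0.4821  0.6343  1.9505] M [0.0517 0.0676 0.0386] w 0.01939230420971082 j6 0.3014748195747423
```

On the floor with a light 5 N push. Releasing, then backing up.

Emit:
jog_arm --delta_pos '[[0,0,0],[0,0,0],[0,0,0],[0,0,0],[0,0,0],[0,0,0],[0,0,0],[0,0,0]]' --delta_rot '[[0,0,0],[0,0,0],[0,0,0],[0,0,0],[0,0,0],[0,0,0],[0,0,0],[0,0,0]]' --fingers '[-1,-1,-1,-1,-1,-1,-1,-1]'

```text
time: 32.65
tcp_pos: [0.4628, 0.2519, 0.1608]
tool_rot: [0.026, 1.0, 0.0, 0.0]
wrist_force: [0.2, 0.4, 0.5]
width: 0.0856
```

Emit:
jog_arm --delta_pos '[[0,0,0],[0,0,-0.3],[0,0,-0.6],[0,0,-1],[0,0,-1],[0,0,-1],[0,0,-1],[0,0,0]]' --delta_rot '[[0,0,0],[0,0,0],[0,0,0],[0,0,0],[0,0,0],[0,0,0],[0,0,0],[0,0,0]]' --fingers '[-1,-1,-1,-1,-1,-1,-1,-1]'

```text
time: 33.45
tcp_pos: [0.4642, 0.2522, 0.2885]
tool_rot: [0.026, 1.0, 0.001, 0.003]
wrist_force: [0.0, 0.3, -0.1]
width: 0.0855
```

Emit:
jog_arm --delta_pos '[[0.6,1,0],[0.6,1,0],[0.6,1,0],[0.6,1,0],[0.6,1,0],[0.6,1,0],[0,0,0],[0,0,0]]' --delta_rot '[[0,0,0],[0,0,0],[0,0,0],[0,0,0],[0,0,0],[0,0,0],[0,0,0],[0,0,0]]' --fingers '[-1,-1,-1,-1,-1,-1,-1,-1]'

```text
time: 34.25
tcp_pos: [0.3803, 0.4066, 0.2836]
tool_rot: [0.025, 1.0, -0.0, 0.0]
wrist_force: [1.3, -0.9, 0.5]
width: 0.0855
```

```bash
python3 - <<'E'
from h import *
from workcell import state,cams
s=state();show(s)
o=[]
for n in("top","side"):
    c=cams.camera(n);f=c["frame"];np.savez(n+"9.npz",**c)
    o.append(f[:,:,::-1])
    h=cv2.cvtColor(f,cv2.COLOR_RGB2HSV).astype(int);H,S,V=h[...,0],h[...,1],h[...,2]
    u,v=proj(c,[.464,.252,.16])[0].astype(int)
    m=box(((H<6)|(H>172))&(S>150)&(V>60),u-25,u+25,v-25,v+25);P=pts(c,m)
    if len(P):
        T=P[P[:,2]>np.percentile(P[:,2],90)-.008];print(n,m.sum(),cv2.minAreaRect((T[:,:2]*1000).astype(np.float32)),np.percentile(P[:,2],[5,50,95]))
    u,v=proj(c,[.526,-.026,.04])[0].astype(int);cv2.imwrite(f"pics/n9_{n}.png",cv2.resize(f[v-30:v+30,u-35:u+35,::-1],(467,400),interpolation=cv2.INTER_CUBIC))
cv2.imwrite("pics/f9.png",cv2.resize(np.hstack(o),(800,300)))
cv2.imwrite("pics/z9.png",np.hstack([cv2.imread("pics/n9_top.png")[:,:400],cv2.resize(o[1][170:290,140:260],(400,400))]))
E
```

```text
t 34.25 tcp [0.3803 0.4066 0.2836] yawY (np.float64(87.12413624718123), array([ 0.0002, -0.    , -1.    ])) F [ 1.2719 -0.8742  0.5396] M [-0.0044 -0.0081  0.008 ] w 0.08548772776554873 j6 0.6341444917016179
top 214 ((462.9993591308594, 253.95315551757812), (17.857685089111328, 61.2491455078125), 85.57423400878906) [0.1665 0.1715 0.1752]
side 350 ((462.3914794921875, 249.3529815673828), (18.565128326416016, 64.1207046508789), 84.09461212158203) [0.146  0.1619 0.1738]
```

View pics/f9.png

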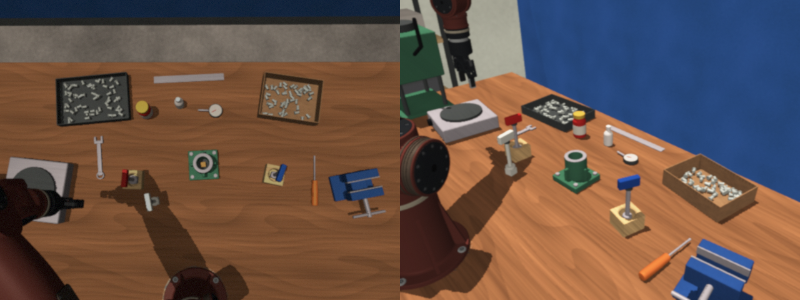

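View pics/z9.png

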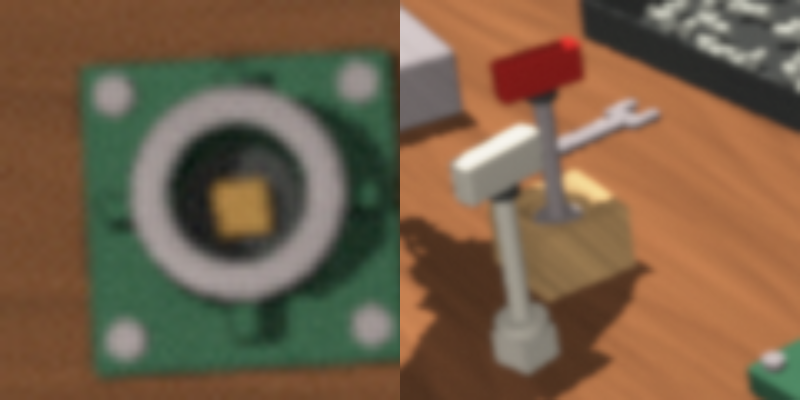

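The key is back upright in its stand at its starting position. The nut's square now lies nearly parallel to the flange, about 42° round from where it was. The bystanders haven't moved and the arm is clear.

```bash
python3 -c "
from workcell import job
print(job.finish_job())"
```

```text
the job is handed in; nothing more can be done
None
```

The job is done and handed in at about 34 s of the 72 s allowed; the hand-in gives no verdict.

**What I did:** I took the red-handled key from its stand and lowered it into the bore, then felt for the nut with about 10–19 N of push. It dropped on at a key angle near 51°, and I lowered it to the bore floor. I turned it clockwise against a steady drag of about 0.2 N·m until the torque rose sharply. I stopped at about 0.47 N·m, under the 0.6 N·m forcing limit. Then I backed off into the slack, drew the key out, put it back in its own stand, let go and moved the arm clear.

**Last checks:**
- **Key:** it stands upright in its stand. Its handle top measures about 0.174 m high, as at the start, and its position matches the start to about 1 mm in both cameras.
- **Nut:** the top view shows its square turned about 42° from where it began, which fits with it being home. I could not read the nut's angle directly.
- **Everything else:** the blue key and the bystanders look unmoved by eye in the final pictures; I did not measure them. The gripper is open and clear of everything.

**What disagreed:**
- **Cameras:** the two cameras differed by about 3 mm on the housing and stand positions. I trusted the side camera, because it matched the robot's own position.
- **Nut angle:** my first reading from the image, about 42–44°, did not engage straight away. I shifted the key a few millimetres and turned it under the light push until it dropped on.

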